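# Load the gauging magazine and close its stop on the row

## Robot

A 7-joint arm with a two-finger parallel gripper is mounted at the origin on the work surface. World frame = base frame: x ahead of the robot, y to its left, z up, the work surface at z = 0. Lengths are in m, angles in rad, forces in N, time in s.
With the tool pointing down it reaches from about 0.425 to 0.925 m from the base axis. Payload 6.8 kg.
Tool frame: the origin (TCP) lies midway between the tips of the shut fingers; the grasp point (between the pads) lies r.grasp_offset behind it (r.grasp_offset is the distance from the TCP to the grasp point, in m); z points along the fingers, y is the direction in which the jaws open and shut (so a half turn about z gives the same grasp; the last joint's range is limited). The gripper opens to 85 mm and grips with 20 to 120 N. Pads are 22 mm wide; open, the fingers measure 114 mm over their backs; the gripper's body (76 mm by 85 mm) begins 54 mm behind the grasp point. The pads swing forward as they close: fully open they stand 13 mm farther back than shut.
Start: joints at [1.079, 0.477, 0.022, 1.555, -0.011, 1.109, -0.083], TCP at [0.253, -0.626, 0.231] pointing down, gripper open.
Joint ranges: [-2.96, 2.96], [-0.34, 2.1], [-1.41, 1.46], [0.24, 2.44], [-1.37, 4.51], [0.17, 1.92], [-2.96, 2.96]. Speed limits (rad/s): [2.39, 2.39, 3.14, 3.14, 3.14, 3.14, 3.14].

## Interface

Orientations are given as a rotation vector (axis times angle).
In Python, from bench import r gives the robot as it stands. The module is installed in compiled form; this text tells all that it offers.
- The arm moves only by the tool send_rows, never from a script. Its argument "moves" is one flat list of numbers, 4 for each row, row after row: the shift along the tool's x, y, z in mm, then the turn about the tool's z in degrees. A call has 1 to 8 rows; each row is the pose to reach, as a shift and turn from the pose commanded when the call began, along the tool's axes at that moment; what a row does not reach only later rows make up. A row lasts 1/8 s, in which the tool goes at most 62.5 mm and 10.7 degrees, less where a joint would pass 70% of its speed; a pose out of reach is approached as far as the arm can. A call with a gripper value outside its range is refused whole. "hand" is the closure, from 0 (fully open) to 1 (shut), set as the call begins (left out, the last holds). The fingers move at their own pace and stop on an object; "newtons" is the grip in N (left out, the last holds). Time passes only in rows, so rows that repeat a pose let the fingers close. It gives the time, the measured TCP pose, the force and the opening at its end, in the units of the state.
- r.get_obs(): the state, without advancing time (a new reading comes with each control period).
- r.grab_frame(name): name is "scene" or "top" or "wrist"; returns a dict with "img" (384x512x3 uint8, red, green, blue), "mtx" (3x3 intrinsics, pixels), "world_to_cam" (4x4, takes a point from world to camera coordinates). Camera axes: x right, y up, looking along -z (the intrinsics and any distortion apply to the point x, -y, -z); pixel columns grow to the right and rows downward; lengths in m; the calibration is good to about 2 mm. A picture is of the moment at which its call begins. There is no depth.
- r.hand_in(): hands the job in, once; it reports no verdict.
The state is a dict: "clock": time; "joints": joint angles; "qvel": joint speeds; "tau": joint torques, N m; "tcp_pos": TCP position; "orientation": TCP orientation; "contact_force": force on the tool from outside, world axes, zero at the start; "moment": the same for the moment, N m; "grip_width": finger opening in m.
Only numpy, scipy, OpenCV 4.12 (cv2) and the standard library are available. Lean on these libraries where they do the work, as an engineer would, in place of code of your own. Each camera call takes 0.05 s, during which the arm holds its last target.

## Task

Load the gauging magazine: take the two good plates out of the tilted blue tray and stand them gently in the magazine channel face to face with the two that are already there, then slide the blue stop up until all four stand upright and snug between it and the fixed end wall, and let go. Leave the reject with the red-painted top in its tray slot and do not disturb the other things on the bench.

Things in the scene. Friction and masses are not known exactly. Their poses are not given: they have to be found in the camera images.
- plate_a_mid (a point): machined aluminium plate, 70 wide (its x) x 16 thick (its y) x 90 mm tall (its z), 28 mm bore in the middle, 0.2 to 0.32 kg. The point is its centre, 45 mm above its foot; z points up the plate. A good plate: at the start in one of the three slots of the tilted tray, its z leaning 30 degrees from vertical with the tray. Just like plate_b.
- plate_b_mid (a point): machined aluminium plate, 70 wide (its x) x 16 thick (its y) x 90 mm tall (its z), 28 mm bore in the middle, 0.2 to 0.32 kg. The point is its centre, 45 mm above its foot; z points up the plate. The other good plate in the tilted tray, in another slot, leaning the same way.
- reject_mid (a point): the reject: the same 70 x 16 x 90 mm plate with its top 18 mm painted red, in one of the tray's three slots (which one varies), leaning like the others; it stays there. The point is its centre, z up the plate.
- plate_c_mid (a point): machined aluminium plate, 70 wide (its x) x 16 thick (its y) x 90 mm tall (its z), 28 mm bore in the middle, 0.2 to 0.32 kg. The point is its centre, 45 mm above its foot; z points up the plate. Already standing loosely in the magazine next to the fixed wall.
- plate_d_mid (a point): machined aluminium plate, 70 wide (its x) x 16 thick (its y) x 90 mm tall (its z), 28 mm bore in the middle, 0.2 to 0.32 kg. The point is its centre, 45 mm above its foot; z points up the plate. Already standing loosely in the magazine, next to plate_c, a few mm from it.
- tray: fixed blue tray, 86 x 151 mm, on a wire stand, tipped 30 degrees so that its opening faces up and away from the robot (its +x). Origin on the bench under its middle; this frame is level, z up: a plate slides out along z cos 30 + x sin 30. Three slots along y (-45, 0, +45 mm), 19 mm wide, ribs 24 and outer walls 30 mm deep. Plate faces look along y; each rests on the low wall, its upper 60 mm clear.
- magazine: fixed feed magazine, 136 x 305 mm, a channel along y. Origin on the bench; x across, y along the row to the fixed wall (inner face y = +120 mm), z up. Plates stand on two white strips, top z = 15 mm (plate centre then z = 60, top 105 mm), faces along y, their 70 mm width between guide rails at x = -38 and +38 mm; rails and flared lips reach z = 42 mm, wall z = 90 mm.
- wall_face (a point): middle of the fixed end wall's inner face; the row of plates is built up against it, on its -y side
- stop (a joint): travel in m of the blue sliding stop along the magazine's +y, towards the fixed wall: 0 is fully back, with 195 mm between stop face and wall; the clear length is 195 mm minus this. At 0.131 it meets four plates (64 mm) with no play. Slides stiffly, about 4 N of friction, no spring, stays where it is left.
- stop_face (a point): middle of the stop's face (72 wide, top at z = 92 mm), the side towards the plates; axes as the magazine's
- stop_grip (a point): centre of the black grip bar on top of the stop, 62 mm behind the stop's face, 80 mm above the bench: 52 mm long across the magazine (x), 16 mm thick along y, 20 mm high (z 70 to 90 mm), on a stem; the carriage below it reaches z = 52 mm. Axes as the magazine's. Can be pinched from above along y.
- master_mid (a point): bystander: steel setting master, a stepped disc 72 mm across with a knob, 56 mm tall; the point is half-way up
- cleaner_mid (a point): bystander: white bottle 56 mm across, 120 mm tall with a red cap; the point is half-way up
- caliper_mid (a point): bystander: caliper lying flat on the bench, 200 mm long along its y, 12 mm high; the point is its middle, 6 mm up
There are look-alikes about, which are no part of the job. What is shaped like the part that bears plate_a_mid but orange or turquoise is not meant.

How it is judged:
On the way:
1. both good plates stand upright on the floor of the magazine, between the wall and the stop (angle between each of plate_a_mid, plate_b_mid's own z axis and vertical below 0.1 rad and z of plate_a_mid in the frame of magazine between 0.055 and 0.064 m and x of plate_a_mid in the frame of magazine between -0.006 and 0.006 m and y of plate_a_mid in the frame of magazine between -0.07 and 0.114 m and z of plate_b_mid in the frame of magazine between 0.055 and 0.064 m and x of plate_b_mid in the frame of magazine between -0.006 and 0.006 m and y of plate_b_mid in the frame of magazine between -0.07 and 0.114 m), for 0.2 s.
At the end, for the whole second after the job is handed in: All four plates stand on the magazine floor within 4 degrees of upright, in the channel between fixed wall and stop; the stop is at 0.128 m travel or more (at most 3 mm of play in the row), at rest; the reject is within 15 mm of its start in the tray (angle between each of plate_a_mid, plate_b_mid, plate_c_mid, plate_d_mid's own z axis and vertical below 0.07 rad and z of plate_a_mid in the frame of magazine between 0.055 and 0.064 m and x of plate_a_mid in the frame of magazine between -0.006 and 0.006 m and y of plate_a_mid in the frame of magazine between 0.042 and 0.114 m and z of plate_b_mid in the frame of magazine between 0.055 and 0.064 m and x of plate_b_mid in the frame of magazine between -0.006 and 0.006 m and y of plate_b_mid in the frame of magazine between 0.042 and 0.114 m and z of plate_c_mid in the frame of magazine between 0.055 and 0.064 m and x of plate_c_mid in the frame of magazine between -0.006 and 0.006 m and y of plate_c_mid in the frame of magazine between 0.042 and 0.114 m and z of plate_d_mid in the frame of magazine between 0.055 and 0.064 m and x of plate_d_mid in the frame of magazine between -0.006 and 0.006 m and y of plate_d_mid in the frame of magazine between 0.042 and 0.114 m and value of joint stop above 0.128 m and distance of reject_mid from where it was at the start of the episode below 0.015 m and velocity of joint stop below 0.005 m/s); the robot touches nothing.
It fails at once if the steel setting master is shifted by more than 25 mm or tipped (distance of master_mid from where it was at the start of the episode above 0.025 m or angle between master_mid's own z axis and vertical above 0.4 rad).
It fails at once if the cleaner bottle is shifted by more than 25 mm or tipped (distance of cleaner_mid from where it was at the start of the episode above 0.025 m or angle between cleaner_mid's own z axis and vertical above 0.4 rad).
It fails at once if the caliper is shifted by more than 25 mm or tipped (distance of caliper_mid from where it was at the start of the episode above 0.025 m or angle between caliper_mid's own z axis and vertical above 0.4 rad).
It fails at once if the red-painted reject plate is taken out of its slot (moved more than 25 mm) (distance of reject_mid from where it was at the start of the episode above 0.025 m).
It fails at once if a plate is dropped or flung in the magazine: it moves faster than 0.45 m/s within 25 mm of standing height ((z of plate_a_mid in the frame of magazine below 0.085 m and x of plate_a_mid in the frame of magazine between -0.03 and 0.03 m and y of plate_a_mid in the frame of magazine between -0.075 and 0.12 m and linear speed of plate_a above 0.45 m/s) or (z of plate_b_mid in the frame of magazine below 0.085 m and x of plate_b_mid in the frame of magazine between -0.03 and 0.03 m and y of plate_b_mid in the frame of magazine between -0.075 and 0.12 m and linear speed of plate_b above 0.45 m/s) or (z of plate_c_mid in the frame of magazine below 0.085 m and x of plate_c_mid in the frame of magazine between -0.03 and 0.03 m and y of plate_c_mid in the frame of magazine between -0.075 and 0.12 m and linear speed of plate_c above 0.45 m/s) or (z of plate_d_mid in the frame of magazine below 0.085 m and x of plate_d_mid in the frame of magazine between -0.03 and 0.03 m and y of plate_d_mid in the frame of magazine between -0.075 and 0.12 m and linear speed of plate_d above 0.45 m/s)).
It also fails if it takes over 62 s, if anything falls off the work surface, if the arm or the gripper's body presses on something with over 40 N, if the wrist force passes 120 N, or if a joint passes its speed limit or range.

## Working session

There is one attempt and no reset: what is moved stays moved. The work goes in short steps, Python scripts to look and compute and a tool call to move; the robot and the scene stay as the last step left them, time stands still between calls to the robot, and variables do not carry over. Pictures are saved under pics/ and viewed, and the job is handed in when it is done.

Besides the shell and the picture viewer there is one more tool, called after "Call:" in YAML: its name, and indented under it one key for each argument. send_rows: Moves the arm, as the interface text tells. Its arguments: {"type":"object","properties":{"moves":{"type":"array"},"hand":{"type":"number"},"newtons":{"type":"number"}},"required":["moves"]}

```bash
mkdir -p pics; python3 - <<'E'
from bench import r
import cv2,numpy as np
o=r.get_obs(); print(o); print(r.grasp_offset)
for n in ["scene","top","wrist"]:
    f=r.grab_frame(n); cv2.imwrite(f"pics/{n}0.png",f["img"][:,:,::-1]); np.savez(f"pics/{n}0.npz",**f)
    print(n,f["mtx"].tolist(),np.round(f["world_to_cam"],4).tolist(), f.keys())
E
```

```text
{'clock': 0.0, 'joints': array([ 1.07891365,  0.47781645,  0.02234048,  1.55649316, -0.0115129 ,
        1.10932597, -0.08310745]), 'qvel': array([ 0.00148889, -0.001523  ,  0.00038627, -0.00051612,  0.00081897,
       -0.00128916,  0.00036719]), 'tau': array([-9.73539718e-04, -5.96460772e+01,  1.60763741e+00, -2.81199574e+01,
        1.24432016e-02,  9.40080383e-03,  2.78248336e-05]), 'tcp_pos': array([ 0.25249306, -0.62532307,  0.23029718]), 'orientation': array([-3.08211141e+00, -5.98809973e-01,  7.76395079e-04]), 'contact_force': array([-0.3831196 , -0.02269982,  0.24200304]), 'moment': array([ 0.04516745, -0.03970393,  0.07509539]), 'grip_width': 0.08549538073370974}
0.0187
scene [[350.67872158523255, 0.0, 261.02656428681394], [0.0, 350.67872158523255, 189.9908981019214], [0.0, 0.0, 1.0]] [[-0.4986, 0.8668, 0.012, 0.2606], [-0.4529, -0.2722, 0.849, 0.2069], [0.7391, 0.4179, 0.5283, -1.3935], [0.0, 0.0, 0.0, 1.0]] dict_keys(['img', 'mtx', 'world_to_cam'])
top [[485.96950890682604, 0.0, 259.1453221032175], [0.0, 485.96950890682604, 204.10400961893822], [0.0, 0.0, 1.0]] [[0.028, -0.9995, 0.0161, 0.0294], [0.9962, 0.0292, 0.0816, -0.5999], [-0.082, 0.0138, 0.9965, -1.336], [0.0, 0.0, 0.0, 1.0]] dict_keys(['img', 'mtx', 'world_to_cam'])
wrist [[337.8695467806159, 0.0, 261.8105962376159], [0.0, 337.8695467806159, 190.94098700477326], [0.0, 0.0, 1.0]] [[0.3741, -0.9274, -0.0026, -0.6729], [0.8785, 0.3553, -0.3194, 0.0417], [0.2971, 0.1172, 0.9476, -0.3802], [0.0, 0.0, 0.0, 1.0]] dict_keys(['img', 'mtx', 'world_to_cam'])
```

View pics/scene0.png

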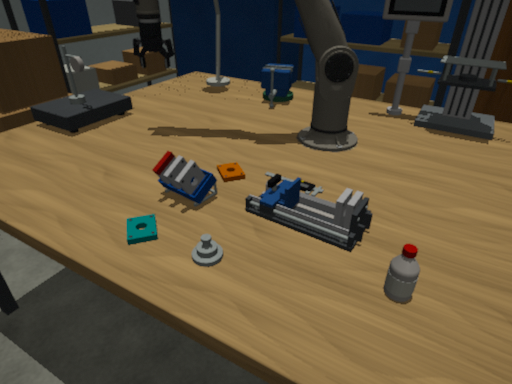

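View pics/top0.png

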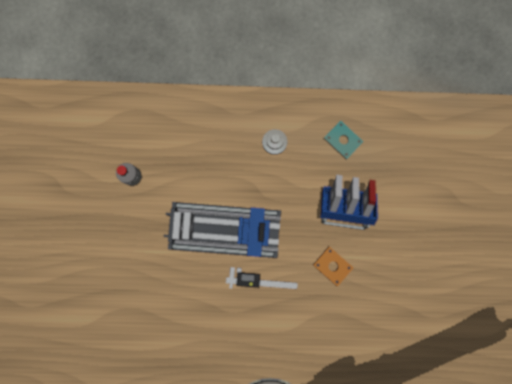

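View pics/wrist0.png

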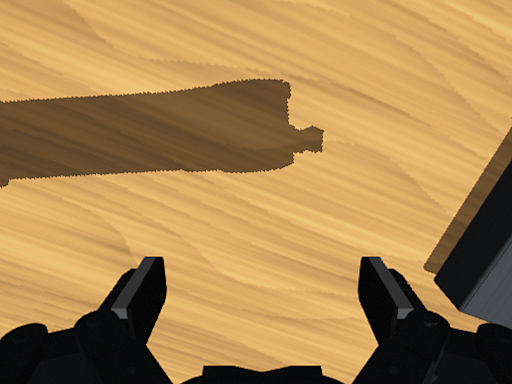

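```bash
cat > h.py <<'E'
import numpy as np,cv2
def load(n): return dict(np.load(f"pics/{n}.npz"))
def ray(f,u,v):
    K=f["mtx"];W=f["world_to_cam"];R=W[:3,:3];t=W[:3,3]
    d=np.array([(u-K[0,2])/K[0,0],-(v-K[1,2])/K[1,1],-1.]); 
    return -R.T@t, R.T@d/np.linalg.norm(d)
def onz(f,u,v,z):
    c,d=ray(f,u,v); return c+d*(z-c[2])/d[2]
def tri(obs):
    A=np.zeros((3,3));b=np.zeros(3)
    for f,u,v in obs:
        c,d=ray(f,u,v);P=np.eye(3)-np.outer(d,d);A+=P;b+=P@c
    x=np.linalg.solve(A,b); return x,[np.round(proj(f,x)-[u,v],1).tolist() for f,u,v in obs]
def proj(f,p):
    W=f["world_to_cam"];q=W[:3,:3]@np.asarray(p,float)+W[:3,3];q=np.array([q[0],-q[1],-q[2]]);k=f["mtx"]@q;return k[:2]/k[2]
def snap(n,name):
    from bench import r
    f=r.grab_frame(n); np.savez(f"pics/{name}.npz",**f); cv2.imwrite(f"pics/{name}.png",f["img"][:,:,::-1]); return f
def crop(f,x0,y0,x1,y1,s,name):
    im=f["img"][y0:y1,x0:x1,::-1]; im=cv2.resize(im,None,fx=s,fy=s,interpolation=cv2.INTER_CUBIC); cv2.imwrite(f"pics/{name}.png",im)
E
python3 - <<'E'
from h import *
t=load("top0");s=load("scene0")
crop(t,310,160,390,235,8,"c_tt");crop(t,160,190,300,290,5,"c_tm")
crop(s,140,140,260,220,6,"c_st");crop(s,235,165,380,250,5,"c_sm")
E
```

```text
(no output)
```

View pics/c_tt.png

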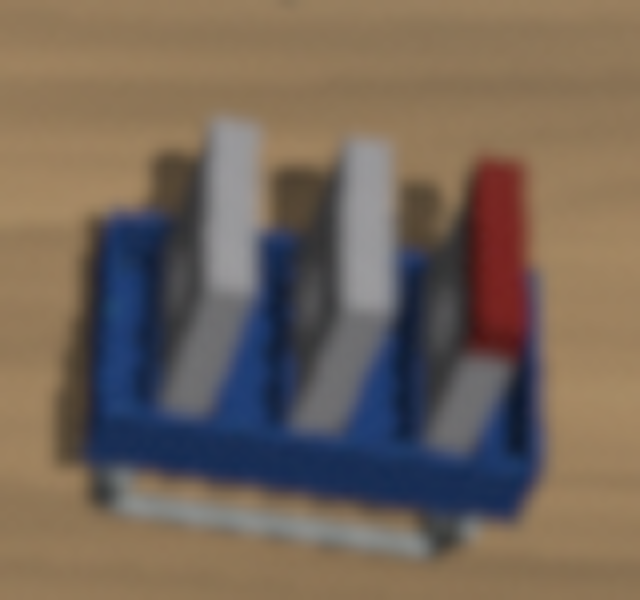

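View pics/c_tm.png

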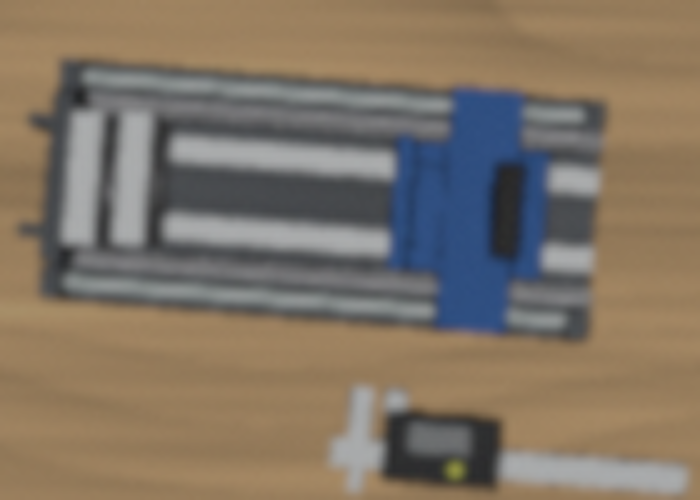

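View pics/c_st.png

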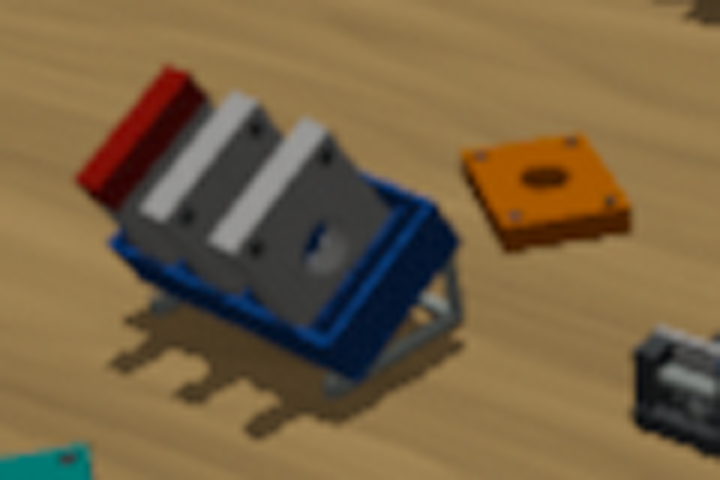

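View pics/c_sm.png

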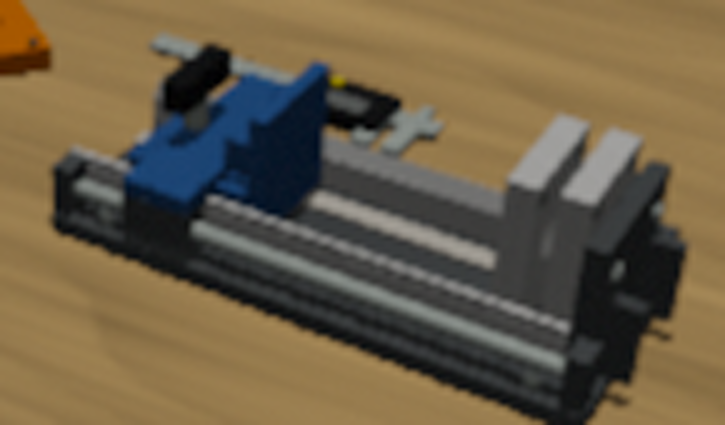

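```bash
python3 - <<'E'
from h import *
t=load("top0");s=load("scene0")
T=lambda c:(t,310+(c[0]+.5)/8-.5,160+(c[1]+.5)/8-.5)
S=lambda c:(s,140+(c[0]+.5)/6-.5,140+(c[1]+.5)/6-.5)
for nm,tt,ss in [("left",[(205,293),(252,297),(212,118),(262,122)],[(328,128),(305,118),(240,252),(212,243)]),
 ("mid",[(345,310),(390,316),(347,138),(392,140)],[(262,103),(237,93),(172,220),(143,212)])]:
    P=[]
    for a,b in zip(tt,ss):
        x,e=tri([T(a),S(b)]);P.append(x);print(nm,np.round(x*1000,1),e)
    P=np.array(P);ax=(P[2]+P[3]-P[0]-P[1])/2;print(np.linalg.norm(ax),ax/np.linalg.norm(ax),"mean",P.mean(0),"yaw",np.degrees(np.arctan2(ax[1],ax[0])))
M=lambda c,z:onz(t,160+(c[0]+.5)/5-.5,190+(c[1]+.5)/5-.5,z)
for nm,cs,z in [("D",[(122,112),(158,112),(147,247),(108,246)],.105),("C",[(70,110),(103,112),(97,246),(60,243)],.105),("bar",[(497,165),(523,165),(517,258),(492,257)],.09),("stopface",[(402,137),(391,268)],.092),("wall",[(77,65),(52,295)],.03)]:
    P=np.array([M(c,z) for c in cs]);print(nm,np.round(P*1000,0).tolist(),np.round(P.mean(0)*1000,1))
mas=onz(t,275,142,.03);bot=onz(t,128,174,.06);print("master",mas,"bottle",bot,"cal",onz(t,262,283,.006), "turq",onz(t,343,141,.01),"orange",onz(t,334,266,.01))
E
```

```text
left [ 617.6 -150.   128.4] [[0.5, -0.4], [0.6, 0.1]]
left [ 616.4 -164.7  129. ] [[0.3, -0.2], [0.4, 0.1]]
left [ 678.7 -155.4   94.2] [[-0.2, 0.1], [-0.3, -0.0]]
left [ 677.9 -172.3   93.2] [[-0.2, 0.2], [-0.3, -0.0]]
0.07083235954001103 [ 0.86468156 -0.09156047 -0.49390533] mean [ 0.64763524 -0.1606055   0.11119366] yaw -6.044482275687574
mid [ 612.6 -194.4  127.3] [[-0.0, 0.0], [-0.0, -0.0]]
mid [ 611.3 -209.5  127.9] [[0.2, -0.1], [0.2, 0.0]]
mid [ 672.9 -200.3   94.1] [[-0.4, 0.3], [-0.5, -0.1]]
mid [ 673.2 -216.1   93.6] [[-0.2, 0.1], [-0.2, -0.0]]
0.07007886854070929 [ 0.87221435 -0.089511   -0.48086371] mean [ 0.64250024 -0.20508365  0.11072835] yaw -5.859466428491119
D [[566.0, 244.0, 105.0], [566.0, 225.0, 105.0], [495.0, 228.0, 105.0], [495.0, 249.0, 105.0]] [530.7 236.5 105. ]
C [[566.0, 271.0, 105.0], [565.0, 254.0, 105.0], [495.0, 254.0, 105.0], [496.0, 274.0, 105.0]] [530.7 263.3 105. ]
bar [[544.0, 46.0, 90.0], [545.0, 33.0, 90.0], [495.0, 34.0, 90.0], [495.0, 48.0, 90.0]] [519.9  40.3  90. ]
stopface [[558.0, 97.0, 92.0], [488.0, 101.0, 92.0]] [522.8  99.1  92. ]
wall [[596.0, 281.0, 30.0], [468.0, 289.0, 30.0]] [531.9 284.8  30. ]
master [0.77523717 0.0068538  0.03      ] bottle [0.66778603 0.40689099 0.06      ] cal [0.37904396 0.03208913 0.006     ] turq [ 0.7885313  -0.18893053  0.01      ] orange [ 0.43197514 -0.16854251  0.01      ]
```

```bash
cat >> h.py <<'E'
from scipy.spatial.transform import Rotation as Ro
def delta(p,heading):
    """tool-axes shift mm and turn deg to reach TCP p (m) with tool x heading (deg)"""
    from bench import r
    o=r.get_obs();R=Ro.from_rotvec(o["orientation"]).as_matrix()
    d=R.T@(np.array(p)-o["tcp_pos"])*1000
    h=np.degrees(np.arctan2(R[1,0],R[0,0]))
    print("t",round(o["clock"],2),"tcp",np.round(o["tcp_pos"]*1000,1),"head",round(h,2),"F",np.round(o["contact_force"],1),"w",round(o["grip_width"]*1000,1))
    print("d",np.round(d,1),"turn",round(-(heading-h),2)); return d
E
python3 - <<'E'
from h import *
delta((.6387,-.1596,.19),-6.2)
E
```

```text
t 0.15 tcp [ 252.6 -625.5  230.5] head 21.99 F [ 0.2  0.2 -0.3] w 85.7
d [ 532.5 -287.3   40.9] turn 28.19
```

Call:
send_rows:
  moves: [48,-26,0,4,97,-52,0,8,145,-78,0,12,194,-104,0,16,242,-131,0,20,290,-157,0,24,339,-183,0,28.2,387,-209,0,28.2]
  hand: 0.6

```text
clock: 1.15
tcp_pos: [0.5342, -0.2856, 0.2312]
orientation: [3.137, -0.171, -0.0]
contact_force: [1.0, -0.6, -0.4]
grip_width: 0.0345
```

```bash
python3 - <<'E'
from h import *
delta((.6387,-.1596,.20),-6.2)
E
```

```text
t 1.15 tcp [ 534.2 -285.6  231.2] head -6.25 F [ 1.  -0.6 -0.4] w 34.5
d [  90.1 -136.6   31.2] turn -0.05
```

Call:
send_rows:
  moves: [30,-45,10,0,60,-91,20,0,90,-136.5,31,0,90,-136.5,31,0]

```text
clock: 1.65
tcp_pos: [0.6396, -0.1544, 0.1986]
orientation: [-3.134, 0.156, 0.002]
contact_force: [-0.8, -0.3, 0.7]
grip_width: 0.0342
```

```bash
python3 - <<'E'
from h import *
delta((.6387,-.1596,.20),-6.2)
f=snap("wrist","w1"); print(f["mtx"][0,0],np.round(f["world_to_cam"],3).tolist())
W=f["world_to_cam"];print("cam",-W[:3,:3].T@W[:3,3])
for p in [(.6387,-.1596,.0956),(.6476,-.1606,.1112),(.6425,-.2051,.1107)]: print(proj(f,p))
E
```

```text
t 1.65 tcp [ 639.6 -154.4  198.6] head -5.71 F [-0.8 -0.3  0.7] w 34.2
d [-0.3  5.2 -1.4] turn 0.49
337.8695467806159 [[-0.1, -0.995, -0.004, -0.088], [0.942, -0.093, -0.321, -0.585], [0.319, -0.036, 0.947, -0.558], [0.0, 0.0, 0.0, 1.0]]
cam [ 0.72060206 -0.16257686  0.33994005]
[270.04217721 189.65686872]
[270.70154726 184.67340218]
[333.60978982 185.38400414]
```

View pics/w1.png

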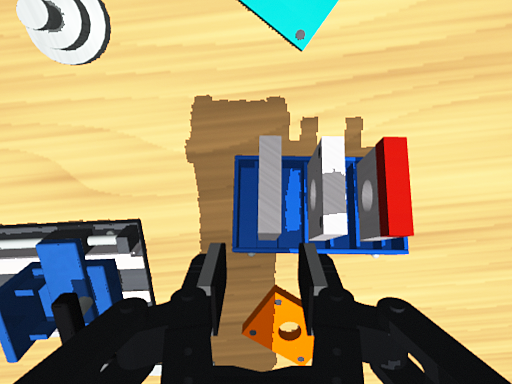

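```bash
python3 - <<'E'
from h import *
f=snap("wrist","w2"); delta((.6387,-.1596,.20),-6.2)
crop(f,225,115,425,260,4,"w2c")
for p in [(.6476,-.1606,.1112),(.6425,-.2051,.1107)]: print(proj(f,p))
E
```

```text
t 1.75 tcp [ 637.3 -160.9  199.6] head -6.14 F [-0.4 -1.5  0.1] w 34.6
d [ 1.2 -1.4 -0.4] turn 0.06
[264.8171461  183.08584408]
[327.67346099 183.50947333]
```

View pics/w2c.png

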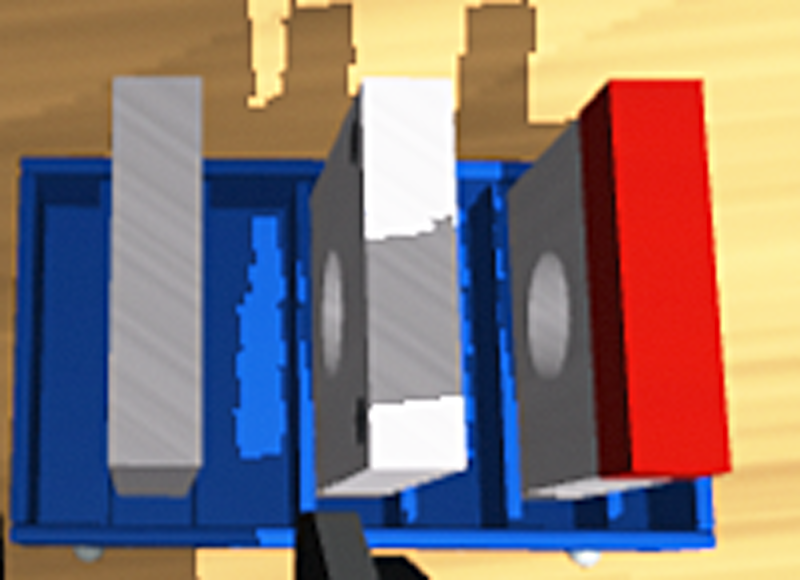

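Call:
send_rows:
  moves: [1.3,-1.8,30,0,1.3,-1.8,60,0,1.3,-1.8,85,0,1.3,-1.8,105,0,1.3,-1.8,117,0,1.3,-1.8,122.5,0,1.3,-1.8,122.5,0]

```text
clock: 2.62
tcp_pos: [0.6422, -0.1601, 0.0805]
orientation: [3.136, -0.17, 0.011]
contact_force: [2.6, 1.7, 7.5]
grip_width: 0.0336
```

```bash
python3 - <<'E'
from h import *
f=snap("wrist","w3"); delta((.6387,-.1592,.077),-6.2)
E
```

```text
t 2.67 tcp [ 642.2 -160.1   80.5] head -6.2 F [2.2 1.5 7.7] w 34.1
d [-3.6 -0.5  3.5] turn -0.0
```

View pics/w3.png

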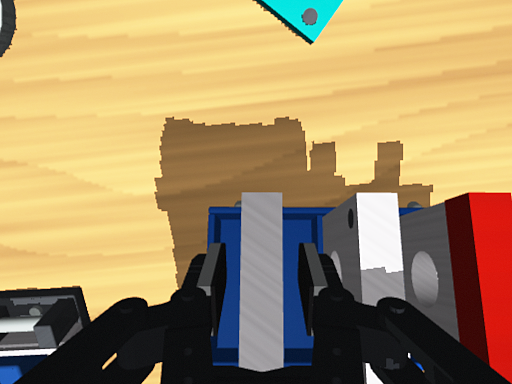

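```bash
python3 - <<'E'
from h import *
from bench import r
o=r.get_obs();print(o["moment"],o["contact_force"],o["tcp_pos"],o["joints"],o["tau"])
f=load("w3");crop(f,170,190,470,384,2.6,"w3c")
E
```

```text
[-0.09833623 -0.33468229  0.05122331] [2.19733102 1.52524708 7.66925401] [ 0.64217608 -0.16012841  0.08053766] [ 0.19939234  0.61381541 -0.06910672  1.70621643  0.05477162  0.81658396
 -1.57341312] [ 1.00676324e+00 -5.74459648e+01  1.09037943e+00 -1.93114901e+01
 -2.24666437e-02  5.27889356e-01 -7.97838089e-02]
```

View pics/w3c.png

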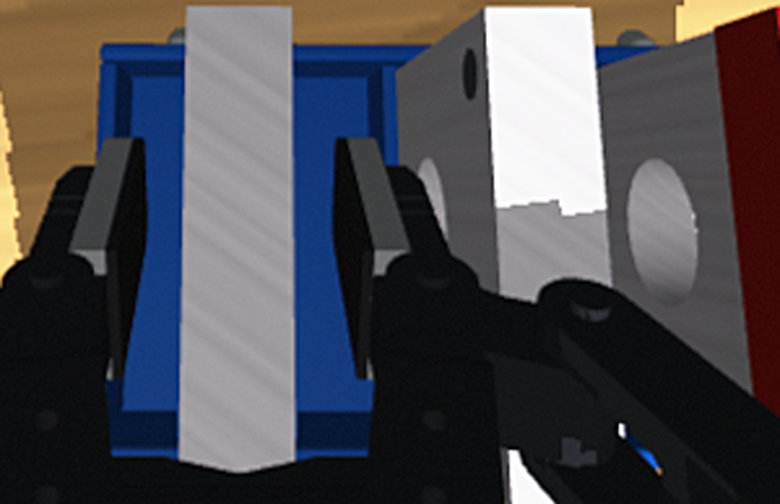

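Call:
send_rows:
  moves: [2,0,-8,0,4.8,0,-10,0,4.8,0,-10,0]

```text
clock: 3.05
tcp_pos: [0.644, -0.1604, 0.0879]
orientation: [3.137, -0.171, 0.0]
contact_force: [-0.3, 0.2, -0.2]
grip_width: 0.0343
```

```bash
python3 - <<'E'
from h import *
f=snap("wrist","w4"); delta((.6435,-.1595,.087),-6.2)
E
```

```text
t 3.1 tcp [ 643.7 -160.3   87.6] head -6.22 F [0.  0.7 0.8] w 34.3
d [-0.2 -0.7  0.6] turn -0.02
```

Call:
send_rows:
  moves: [0,0,0,0,0,0,0,0,0,0,0,0,0,0,0,0]
  hand: 1
  newtons: 40

```text
clock: 3.6
tcp_pos: [0.6435, -0.1601, 0.0875]
orientation: [-3.137, 0.17, 0.001]
contact_force: [-0.8, -0.0, -1.9]
grip_width: 0.0154
```

```bash
python3 - <<'E'
from h import *
f=snap("wrist","w5"); delta((.6435,-.1595,.087),-6.2)
E
```

```text
t 3.65 tcp [ 643.5 -160.1   87.5] head -6.21 F [ 0.1  1.8 -1.8] w 15.3
d [-0.1 -0.6  0.5] turn -0.01
```

View pics/w5.png

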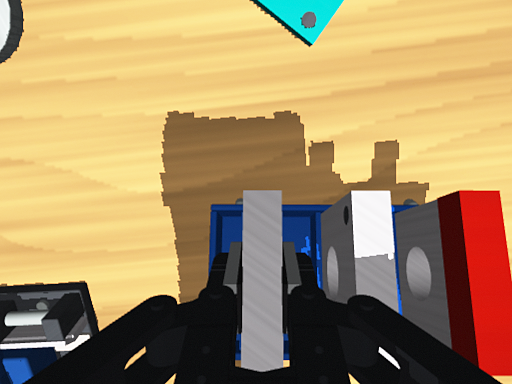

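Call:
send_rows:
  moves: [3,0,-5.2,0,8,0,-13.9,0,15,0,-26,0,22,0,-38,0,30,0,-52,0,30,0,-72,0,30,0,-95,0,30,0,-100,0]

```text
clock: 4.65
tcp_pos: [0.6748, -0.1636, 0.1906]
orientation: [3.136, -0.17, 0.006]
contact_force: [-0.1, 0.7, -2.8]
grip_width: 0.0155
```

```bash
python3 - <<'E'
from h import *
f=snap("wrist","w6"); delta((.68,.15,.187),-3)
E
```

```text
t 4.7 tcp [ 674.5 -163.5  190. ] head -6.22 F [-0.7  0.5 -1.2] w 15.4
d [ -28.5 -312.3    2.9] turn -3.22
```

View pics/w6.png

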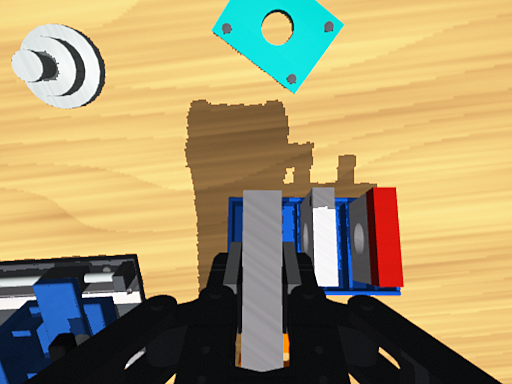

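Call:
send_rows:
  moves: [-1,-40,0,0,-3,-90,0,0,-4,-145,0,0,-6,-200,0,-1,-7,-250,0,-2,-8,-295,0,-3.2,-8.6,-314,0,-3.2,-8.6,-314,0,-3.2]

```text
clock: 5.7
tcp_pos: [0.6985, 0.1511, 0.187]
orientation: [3.141, -0.079, -0.002]
contact_force: [0.0, 0.2, -2.1]
grip_width: 0.0155
```

```bash
python3 - <<'E'
from h import *
f=snap("scene","s1"); f2=snap("top","t1"); d=delta((.70,.15,.077),-3)
crop(f,150,60,350,240,4,"s1c")
p=np.array([.70,.15,.2])
print(proj(f,p),proj(f2,p))
E
```

```text
t 5.8 tcp [699.2 146.8 187.3] head -3.15 F [-0.2 -0.9 -1.9] w 15.3
d [  0.7  -3.5 110.3] turn -0.15
[282.84121583 180.6479156 ] [219.29139198 155.95055713]
```

View pics/s1c.png

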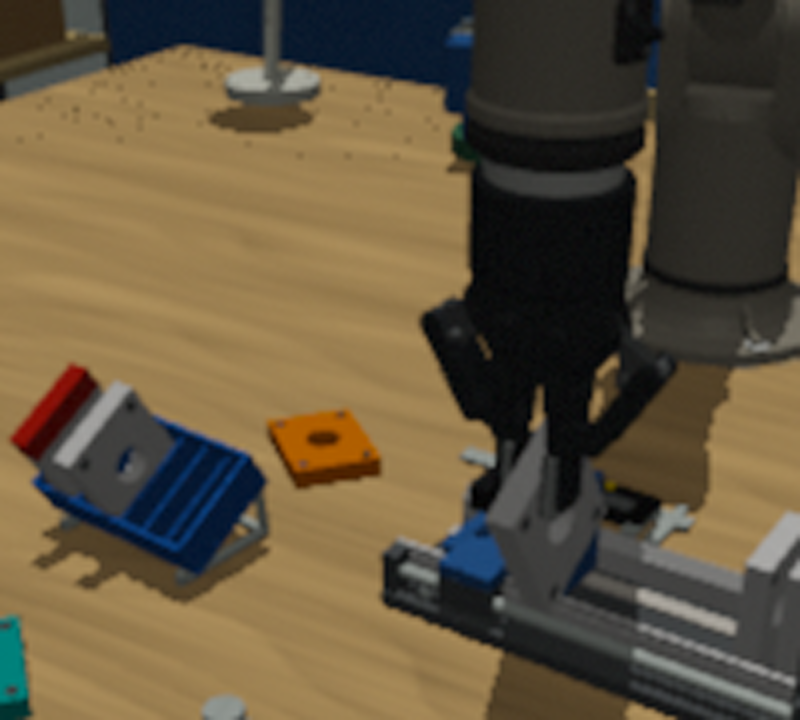

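Call:
send_rows:
  moves: [0,0,40,0,0,0,75,0,0,0,98,0,0,0,108,0,0,0,112,0,0,0,116,0,0,0,119,0,0,0,120,0]

```text
clock: 6.8
tcp_pos: [0.6994, 0.1498, 0.0682]
orientation: [-3.14, 0.083, -0.001]
contact_force: [0.2, -0.8, 1.7]
grip_width: 0.0154
```

```bash
python3 - <<'E'
from h import *
d=delta((.70,.15,.067),-3)
E
```

```text
t 6.8 tcp [699.4 149.8  68.2] head -3.01 F [ 0.2 -0.8  1.7] w 15.4
d [ 0.6 -0.3  1.2] turn -0.01
```

Call:
send_rows:
  moves: [-5,0,4,0,-11,0,5,0,-17,0,5.5,0,-23,0,6,0,-29,0,7,0,-35,0,8.5,0,-41,0,10.5,0,-45,0,12,0]
  newtons: 20

```text
clock: 7.8
tcp_pos: [0.6577, 0.1522, 0.0592]
orientation: [-3.139, 0.083, -0.013]
contact_force: [2.1, -1.0, 7.4]
grip_width: 0.0152
```

```bash
python3 - <<'E'
from h import *
f=snap("scene","s2"); d=delta((.655,.15,.055),-3)
crop(f,230,80,350,240,4,"s2c")
E
```

```text
t 7.85 tcp [657.  152.3  58.8] head -3.04 F [ 0.4 -1.7  9.3] w 15.8
d [-1.9  2.4  3.8] turn -0.04
```

View pics/s2c.png

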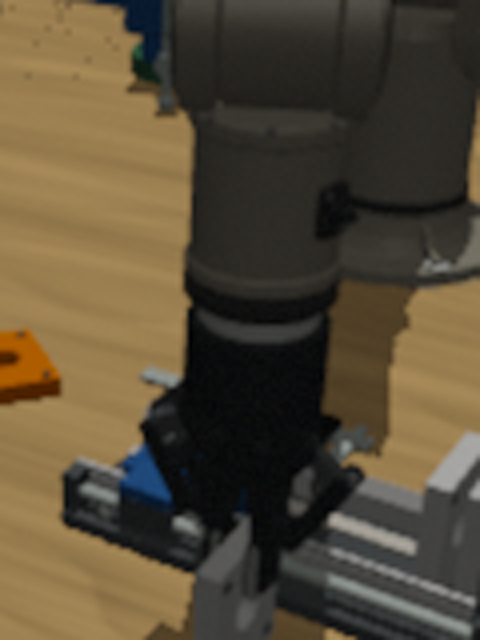

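Call:
send_rows:
  moves: [0,0,0,0,0,0,-4,0,0,0,-7,0,0,0,-7,0]
  hand: 0.7

```text
clock: 8.35
tcp_pos: [0.6543, 0.1523, 0.0631]
orientation: [-3.14, 0.082, -0.001]
contact_force: [-0.5, -0.1, 0.4]
grip_width: 0.0257
```

```bash
python3 - <<'E'
from h import *
f=snap("wrist","w7"); g=snap("scene","s3");t=snap("top","t3"); d=delta((.655,.15,.0613),-3)
crop(g,230,80,350,240,4,"s3c")
E
```

```text
t 8.5 tcp [654.1 152.   62.6] head -3.01 F [ 0.1 -0.1 -0.4] w 25.5
d [1.  2.  1.3] turn -0.01
```

View pics/w7.png

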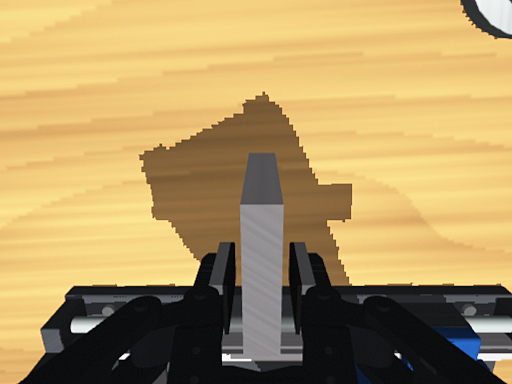

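View pics/s3c.png

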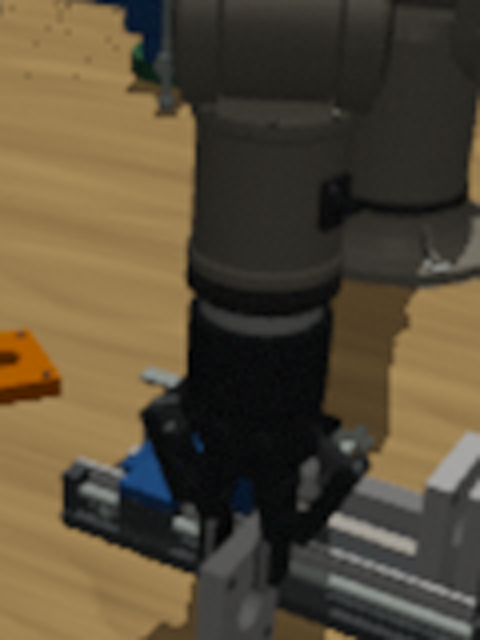

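```bash
python3 - <<'E'
from h import *
f=load("w7")
crop(f,200,140,330,380,2.5,"w7c")
for u,v,z in [(262,204,.09),(262,360,.09),(262,153,0),(240,204,.09),(284,204,.09),(244,360,.09),(281,360,.09)]: print((u,v),np.round(onz(f,u,v,z)*1000,1))
E
```

```text
(262, 204) [691.9 150.8  90. ]
(262, 360) [620.3 154.6  90. ]
(262, 153) [691.3 150.9   0. ]
(240, 204) [692.4 158.8  90. ]
(284, 204) [691.5 142.9  90. ]
(244, 360) [620.7 162.3  90. ]
(281, 360) [619.9 146.4  90. ]
```

View pics/w7c.png

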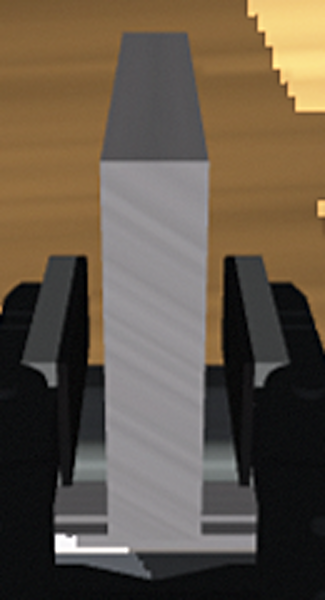

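Call:
send_rows:
  moves: [2.3,0.3,1.3,0,2.3,0.3,1.3,0]

```text
clock: 8.75
tcp_pos: [0.6565, 0.1515, 0.0612]
orientation: [3.14, -0.083, -0.0]
contact_force: [-0.5, -0.0, -0.1]
grip_width: 0.0257
```

Call:
send_rows:
  moves: [0,0,0,0,0,0,0,0,0,0,0,0,0,0,-20,0,0,0,-50,0,0,0,-85,0,0,0,-100,0,0,0,-100,0]
  hand: 1
  newtons: 40

```text
clock: 9.75
tcp_pos: [0.6571, 0.1518, 0.163]
orientation: [-3.14, 0.083, -0.004]
contact_force: [-0.4, -0.5, -3.2]
grip_width: 0.0154
```

```bash
python3 - <<'E'
from h import *
f=snap("wrist","w8"); t=snap("top","t4");d=delta((.5275,.188,.161),-2.8)
crop(t,160,140,310,270,5,"t4c")
E
```

```text
t 9.85 tcp [655.6 151.4 160.4] head -3.01 F [ 1.  -0.7 -2.7] w 15.3
d [-129.8  -29.9   -0.4] turn -0.21
```

View pics/w8.png

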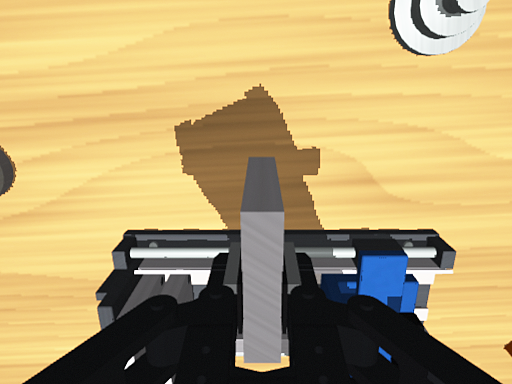

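View pics/t4c.png

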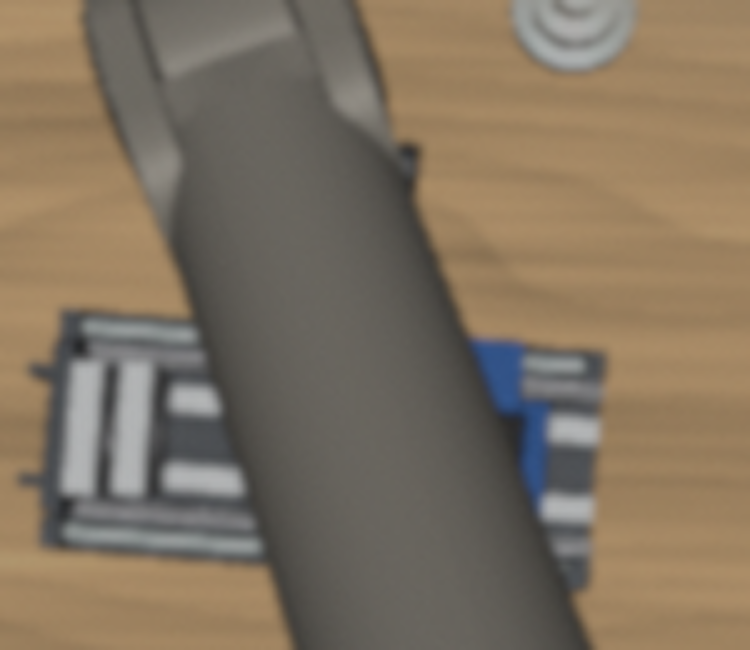

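```bash
python3 - <<'E'
from h import *
t=load("top0")
M=lambda c,z:onz(t,160+(c[0]+.5)/5-.5,190+(c[1]+.5)/5-.5,z)*1000
img=t["img"].astype(int); g=img.min(axis=2)
# column profiles of white strips
for u in (197,203,210,217,224,231):
    col=g[195:255,u].astype(float); 
    print(u,[int(x) for x in col[10:50]])
E
```

```text
197 [110, 137, 139, 114, 95, 109, 119, 110, 94, 81, 77, 98, 135, 161, 169, 167, 155, 127, 91, 74, 73, 73, 73, 73, 72, 72, 81, 109, 142, 163, 169, 165, 147, 114, 82, 73, 86, 105, 118, 113]
203 [101, 120, 128, 112, 95, 103, 116, 114, 103, 87, 76, 84, 115, 147, 164, 169, 163, 142, 106, 78, 72, 72, 73, 73, 72, 72, 72, 91, 129, 158, 168, 169, 162, 138, 99, 78, 85, 101, 113, 114]
210 [91, 109, 136, 140, 114, 95, 109, 119, 111, 95, 81, 77, 99, 134, 160, 169, 167, 154, 124, 90, 71, 71, 72, 72, 71, 70, 70, 79, 107, 141, 163, 169, 164, 147, 115, 83, 76, 87, 106, 119]
217 [85, 96, 116, 133, 125, 104, 99, 110, 113, 103, 88, 75, 83, 113, 146, 164, 169, 164, 144, 110, 79, 70, 70, 71, 71, 71, 70, 70, 87, 122, 154, 168, 169, 163, 137, 99, 76, 83, 98, 111]
224 [90, 87, 108, 135, 139, 114, 92, 108, 121, 112, 98, 82, 76, 92, 131, 159, 169, 169, 161, 135, 97, 72, 69, 70, 71, 70, 71, 69, 75, 100, 135, 160, 169, 166, 150, 119, 86, 74, 88, 107]
231 [92, 86, 92, 112, 133, 132, 111, 99, 111, 118, 113, 97, 79, 80, 108, 143, 163, 169, 164, 143, 109, 78, 69, 69, 69, 71, 71, 69, 70, 83, 117, 149, 165, 168, 163, 140, 103, 77, 80, 96]
```

```bash
python3 - <<'E'
from h import *
t=load("top0")
g=t["img"].astype(float).min(axis=2);P=[]
for u in range(197,232,2):
    col=g[195:255,u]
    w=np.clip(col[20:48]-110,0,None); v=195+20+np.arange(28)
    m=w>0; k=np.where(m)[0]; sp=k[np.argmax(np.diff(k))]+1
    a=(w[:sp]*v[:sp]).sum()/w[:sp].sum(); b=(w[sp:]*v[sp:]).sum()/w[sp:].sum()
    P.append(onz(t,u,(a+b)/2,.015)*1000)
P=np.array(P);print(np.round(P[::4],1)); c=np.polyfit(P[:,1],P[:,0],1);print("slope deg",np.degrees(np.arctan(c[0])),"x at y=188:",np.polyval(c,188),"y=138",np.polyval(c,138), "y=40",np.polyval(c,40),"y=250",np.polyval(c,250))
E
```

```text
[[529.5 218.6  15. ]
 [528.3 196.2  15. ]
 [527.3 173.8  15. ]
 [526.2 151.3  15. ]
 [525.1 128.9  15. ]]
slope deg 2.8432141328104317 x at y=188: 527.9630413491043 y=138 525.4798303252895 y=40 520.6127367186126 y=250 531.0422230186346
```

```bash
python3 - <<'E'
from h import *
f=load("w8")
for v,z in [(211.5,.1892),(157,.099)]:
    p=onz(f,262,v,z)*1000;print(p, p[0]-655.6-35*.9986)
d=delta((.528,.188,.141),-2.9)
E
```

```text
[691.40359677 150.55992424 189.2       ] 0.8525967680917788
[691.40950436 150.64693828  99.        ] 0.8585043585736898
t 9.85 tcp [655.6 151.4 160.4] head -3.01 F [ 1.  -0.7 -2.7] w 15.3
d [-129.3  -29.9   19.6] turn -0.11
```

Call:
send_rows:
  moves: [-35,-8,0,0,-75,-17,0,0,-110,-25,0,0,-128,-29,0,0,-130,-30,0,-0.1,-130,-30,0,-0.1]

```text
clock: 10.6
tcp_pos: [0.5294, 0.188, 0.1614]
orientation: [3.14, -0.081, 0.001]
contact_force: [0.0, -0.4, -1.5]
grip_width: 0.0152
```

```bash
python3 - <<'E'
from h import *
f=snap("wrist","w9"); g=snap("scene","s4");d=delta((.5272,.188,.078),-2.9)
crop(g,235,90,385,250,4,"s4c")
E
```

```text
t 10.7 tcp [529.5 187.9 161.5] head -2.99 F [-0.3 -0.4 -3.1] w 15.2
d [-2.4  0.  83.5] turn -0.09
```

View pics/w9.png

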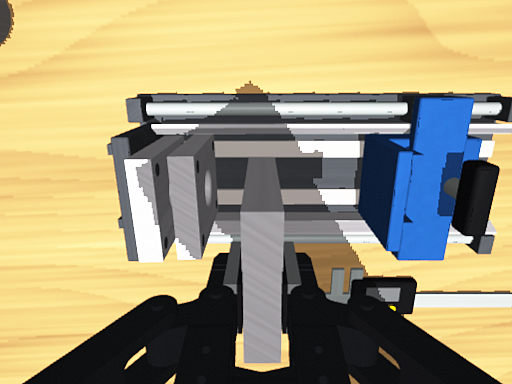

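View pics/s4c.png

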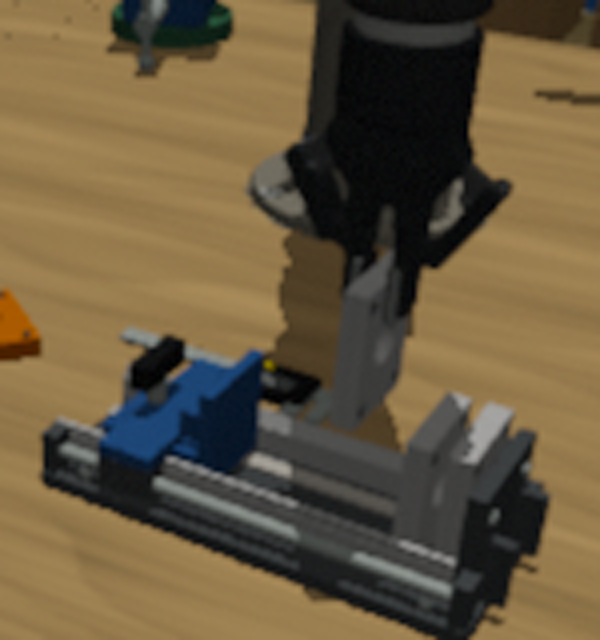

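```bash
python3 - <<'E'
from h import *
f=load("w9");crop(f,120,80,420,280,2.6,"w9c")
for u in (228,232,300,310):print(u,f["img"][120:260:2,u].min(axis=1).tolist())
E
```

```text
228 [49, 52, 137, 162, 108, 99, 99, 80, 51, 49, 73, 161, 152, 153, 153, 153, 153, 153, 144, 42, 49, 48, 51, 50, 49, 50, 50, 50, 53, 51, 49, 49, 50, 47, 62, 143, 151, 151, 151, 153, 152, 153, 109, 49, 52, 49, 80, 91, 92, 90, 107, 131, 128, 130, 128, 129, 135, 166, 226, 253, 250, 230, 140, 155, 155, 160, 97, 35, 64, 67]
232 [51, 52, 138, 160, 107, 97, 98, 79, 49, 47, 72, 160, 152, 152, 151, 153, 154, 154, 146, 38, 47, 51, 48, 51, 50, 53, 50, 49, 52, 50, 49, 49, 47, 48, 63, 143, 153, 151, 151, 151, 152, 151, 109, 47, 50, 49, 81, 91, 92, 90, 106, 131, 129, 130, 127, 127, 135, 123, 120, 198, 208, 57, 63, 65, 66, 67, 69, 70, 69, 68]
300 [47, 51, 250, 253, 204, 183, 188, 133, 112, 108, 123, 255, 255, 255, 255, 238, 148, 152, 146, 38, 50, 46, 48, 48, 47, 50, 49, 48, 49, 43, 44, 47, 47, 47, 60, 150, 151, 151, 152, 152, 152, 155, 90, 46, 48, 48, 83, 92, 92, 90, 105, 132, 128, 131, 127, 129, 134, 125, 125, 153, 130, 109, 63, 70, 73, 71, 46, 13, 13, 14]
310 [43, 50, 251, 253, 207, 184, 188, 134, 112, 108, 120, 255, 254, 253, 253, 254, 247, 148, 146, 38, 49, 47, 46, 47, 48, 49, 48, 50, 49, 45, 44, 44, 50, 48, 61, 150, 153, 151, 150, 152, 150, 156, 87, 45, 46, 48, 80, 93, 91, 90, 106, 130, 130, 132, 130, 130, 134, 125, 126, 150, 133, 108, 65, 70, 72, 68, 67, 68, 74, 29]
```

View pics/w9c.png

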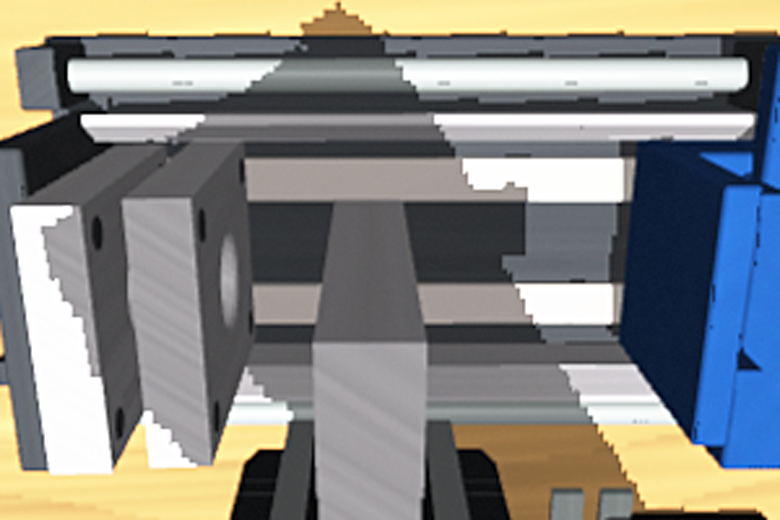

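```bash
python3 - <<'E'
from h import *
f=load("w9")
for u in (231,305):
    P=[onz(f,u,v,.015)*1000 for v in (141.,157,189,204)];c=(P[0]+P[1]+P[2]+P[3])/4
    print(u,np.round(P,1).tolist(),c,"x at y=188",c[0]+(188-c[1])*.0497)
# held plate: foot front edge & top front edge
for v,z in [(211.5,.19),(157,.1)]: print(onz(f,262,v,z)*1000)
E
```

```text
231 [[560.2, 213.6, 15.0], [546.3, 214.8, 15.0], [517.0, 217.1, 15.0], [502.7, 218.3, 15.0]] [531.5529074  215.96486558  15.        ] x at y=188 530.163053582193
305 [[556.9, 150.3, 15.0], [542.9, 150.5, 15.0], [513.6, 150.8, 15.0], [499.2, 151.0, 15.0]] [528.16099367 150.66408943  15.        ] x at y=188 530.0165884264657
[564.75734961 186.78305277 190.        ]
[564.2409166  186.82260555 100.        ]
```

Call:
send_rows:
  moves: [-0.7,0,25,0,-0.7,0,45,0,-0.7,0,58,0,-0.7,0,66,0,-0.7,0,72,0,-0.7,0,77,0,-0.7,0,81,0,-0.7,0,82,0]

```text
clock: 11.7
tcp_pos: [0.5275, 0.1885, 0.0795]
orientation: [3.141, -0.08, 0.0]
contact_force: [0.8, 0.9, -2.5]
grip_width: 0.0152
```

```bash
python3 - <<'E'
from h import *
f=snap("wrist","w10"); d=delta((.5272,.188,.0763),-2.9)
E
```

```text
t 11.75 tcp [527.5 188.5  79.4] head -2.91 F [ 0.2 -0.6 -2. ] w 15.3
d [-0.3  0.5  3.1] turn -0.01
```

View pics/w10.png

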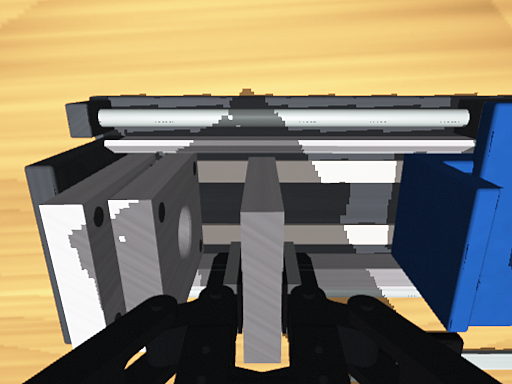

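Call:
send_rows:
  moves: [0,0,2,0,0,0,3.5,0,0,0,5,0,0,0,5,0]

```text
clock: 12.25
tcp_pos: [0.5277, 0.1887, 0.0763]
orientation: [-3.141, 0.08, -0.001]
contact_force: [-5.5, -2.1, 14.0]
grip_width: 0.0153
```

Call:
send_rows:
  moves: [0,0,-3,0,0,0,-3,0]

```text
clock: 12.5
tcp_pos: [0.5276, 0.1885, 0.0776]
orientation: [-3.14, 0.08, -0.001]
contact_force: [-0.1, 0.2, -2.4]
grip_width: 0.0151
```

Call:
send_rows:
  moves: [0,0,0,0,0,0,0,0,0,0,0,0]
  hand: 0.7

```text
clock: 12.88
tcp_pos: [0.5276, 0.1885, 0.0775]
orientation: [-3.141, 0.08, -0.0]
contact_force: [0.3, 0.5, 0.5]
grip_width: 0.0255
```

```bash
python3 - <<'E'
from h import *
f=snap("wrist","w11"); d=delta((.5272,.188,.0763),-2.9)
E
```

```text
t 12.93 tcp [527.5 188.5  77.5] head -2.91 F [ 0.5 -0.  -0.2] w 25.6
d [-0.3  0.5  1.2] turn -0.01
```

View pics/w11.png

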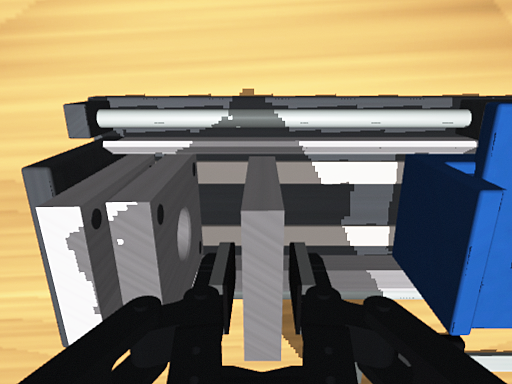

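Call:
send_rows:
  moves: [0,0,-20,0,0,0,-55,0,0,0,-95,0,0,0,-122,0,0,0,-122,0]

```text
clock: 13.55
tcp_pos: [0.5289, 0.1891, 0.2018]
orientation: [-3.139, 0.08, -0.007]
contact_force: [0.1, -0.9, 0.6]
grip_width: 0.0257
```

```bash
python3 - <<'E'
from h import *
g=snap("scene","s5"); d=delta((.6384,-.2046,.20),-6.2)
crop(g,235,90,385,250,4,"s5c")
E
```

```text
t 13.6 tcp [527.9 188.6 200.1] head -2.92 F [-0.2 -1.3 -1. ] w 25.6
d [1.304e+02 3.871e+02 1.000e-01] turn 3.28
```

View pics/s5c.png

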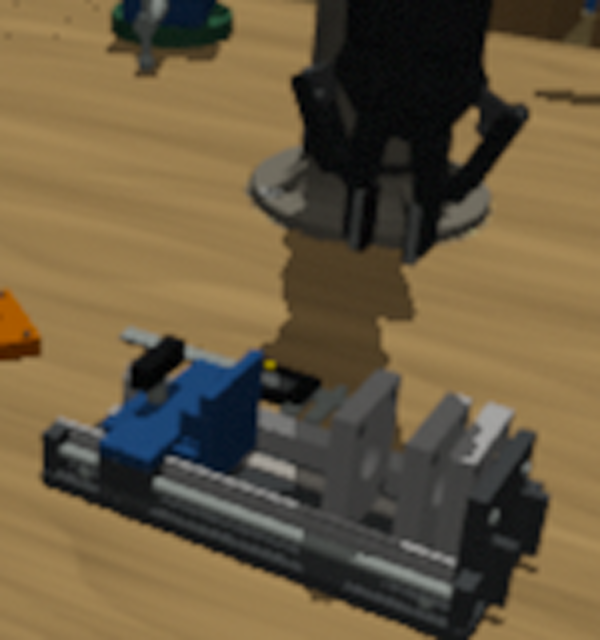

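Call:
send_rows:
  moves: [14,40,0,1,31,93,0,2,49,146,0,3.3,67,199,0,3.3,85,252,0,3.3,103,305,0,3.3,121,358,0,3.3,130.4,387,0,3.3]
  hand: 0.6

```text
clock: 14.6
tcp_pos: [0.6371, -0.2087, 0.1974]
orientation: [3.135, -0.176, -0.005]
contact_force: [-0.2, 0.2, -0.4]
grip_width: 0.034
```

Call:
send_rows:
  moves: [0,0,0,0,0,0,0,0]

```text
clock: 14.85
tcp_pos: [0.6375, -0.2031, 0.1981]
orientation: [-3.136, 0.168, 0.003]
contact_force: [-0.9, 0.2, -1.1]
grip_width: 0.0342
```

```bash
python3 - <<'E'
from h import *
f=snap("wrist","w12");  d=delta((.6384,-.2046,.087),-6.2)
crop(f,225,115,425,260,4,"w12c")
print(proj(f,(.6425,-.2051,.1107)))
E
```

```text
t 14.9 tcp [ 637.7 -202.6  198.5] head -6.09 F [0.5 0.3 0.6] w 33.7
d [  1.1   2.1 111.5] turn 0.11
[264.89090878 189.18003459]
```

View pics/w12c.png

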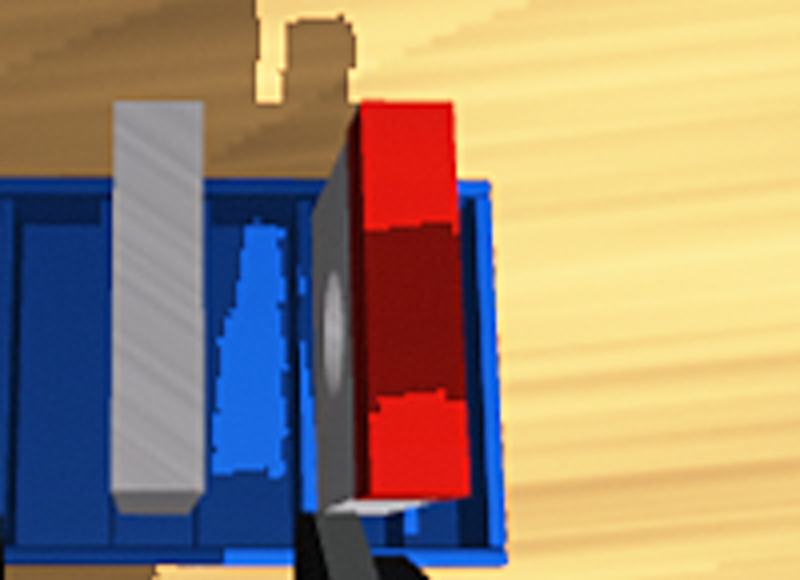

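Call:
send_rows:
  moves: [0.5,0.5,30,0,0.5,0.5,55,0,0.5,0.5,70,0,0.5,0.5,75,0,0.5,0.5,75,0]

```text
clock: 15.52
tcp_pos: [0.6388, -0.2048, 0.1249]
orientation: [3.137, -0.169, 0.001]
contact_force: [0.4, -0.5, -0.2]
grip_width: 0.0341
```

```bash
python3 - <<'E'
from h import *
d=delta((.6384,-.2046,.087),-6.2)
E
```

```text
t 15.53 tcp [ 638.8 -204.8  124.9] head -6.18 F [ 0.4 -0.5 -0.2] w 34.1
d [-0.5 -0.2 37.9] turn 0.02
```

Call:
send_rows:
  moves: [-0.3,-0.4,20,0,-0.3,-0.4,32,0,-0.3,-0.4,37.5,0,-0.3,-0.4,37.5,0]

```text
clock: 16.02
tcp_pos: [0.6379, -0.2047, 0.0863]
orientation: [-3.137, 0.17, 0.002]
contact_force: [-0.2, 1.0, -0.2]
grip_width: 0.0343
```

Call:
send_rows:
  moves: [0,0,0,0,0,0,0,0,0,0,0,0,0,0,0,0]
  hand: 1
  newtons: 40

```text
clock: 16.52
tcp_pos: [0.6386, -0.2048, 0.0875]
orientation: [3.137, -0.17, 0.001]
contact_force: [0.1, 0.6, 2.8]
grip_width: 0.016
```

```bash
python3 - <<'E'
from h import *
d=delta((.6384,-.2046,.087),-6.2);f=snap("wrist","w13")
E
```

```text
t 16.52 tcp [ 638.6 -204.8   87.5] head -6.21 F [0.1 0.6 2.8] w 16.0
d [-0.3 -0.2  0.5] turn -0.01
```

View pics/w13.png

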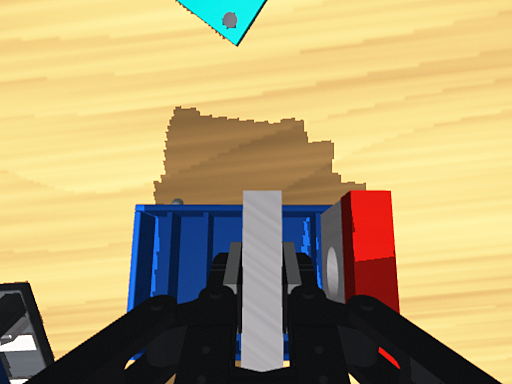

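Call:
send_rows:
  moves: [3,0,-5.2,0,8,0,-13.9,0,15,0,-26,0,22,0,-38,0,30,0,-52,0,30,0,-72,0,30,0,-95,0,30,0,-100,0]

```text
clock: 17.58
tcp_pos: [0.6692, -0.2084, 0.1899]
orientation: [3.136, -0.171, 0.006]
contact_force: [-0.4, -0.1, -2.5]
grip_width: 0.0153
```

```bash
python3 - <<'E'
from h import *
f=snap("wrist","w14"); d=delta((.70,.15,.187),-3)
E
```

```text
t 17.62 tcp [ 668.8 -208.3  189.3] head -6.22 F [ 1.3 -0.3 -2.8] w 15.4
d [  -7.9 -359.6    2.1] turn -3.22
```

View pics/w14.png

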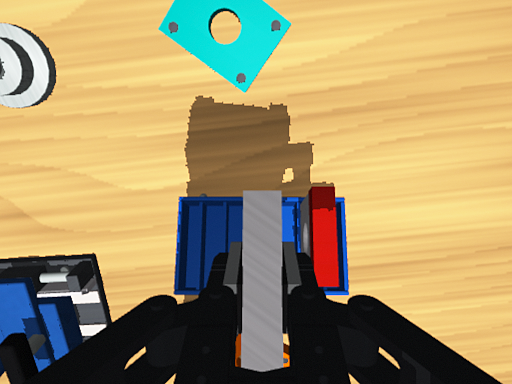

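Plate held, reject still in its slot (325, 240). Moving to the bench spot.

Call:
send_rows:
  moves: [-1,-40,0,0,-2,-90,0,0,-3,-145,0,0,-4,-200,0,-1,-5,-255,0,-2,-6,-305,0,-3.2,-7.5,-345,0,-3.2,-7.9,-359.5,0,-3.2]

```text
clock: 18.62
tcp_pos: [0.6979, 0.1546, 0.1859]
orientation: [-3.139, 0.075, 0.003]
contact_force: [-0.1, 0.4, -3.5]
grip_width: 0.0153
```

Call:
send_rows:
  moves: [0,0,30,0,0,0,65,0,0,0,92,0,0,0,106,0,0,0,112,0,0,0,116,0,0,0,119,0,0,0,120,0]

```text
clock: 19.62
tcp_pos: [0.6999, 0.1504, 0.0682]
orientation: [-3.14, 0.083, -0.003]
contact_force: [-0.4, -0.2, 2.1]
grip_width: 0.0154
```

```bash
python3 - <<'E'
from h import *
d=delta((.70,.15,.067),-3);
E
```

```text
t 19.62 tcp [699.9 150.4  68.2] head -3.01 F [-0.4 -0.2  2.1] w 15.4
d [0.1 0.4 1.2] turn -0.01
```

Same state as the first time; repeat the uprighting drag.

Call:
send_rows:
  moves: [-5,0,4,0,-11,0,5,0,-17,0,5.5,0,-23,0,6,0,-29,0,7,0,-35,0,8.5,0,-41,0,10.5,0,-45,0,12,0]
  newtons: 20

```text
clock: 20.62
tcp_pos: [0.658, 0.1528, 0.0588]
orientation: [-3.139, 0.084, -0.013]
contact_force: [1.5, -2.2, 9.2]
grip_width: 0.0153
```

Call:
send_rows:
  moves: [0,0,0,0,0,0,-4,0,2,0,-6,0,2,0,-6,0]
  hand: 0.7

```text
clock: 21.12
tcp_pos: [0.6566, 0.1525, 0.0612]
orientation: [-3.14, 0.083, -0.001]
contact_force: [-0.5, 0.8, -0.2]
grip_width: 0.0257
```

```bash
python3 - <<'E'
from h import *
f=snap("wrist","w15"); d=delta((.6565,.1515,.0613),-3)
crop(f,200,140,330,380,2.5,"w15c")
E
```

```text
t 21.18 tcp [656.3 152.5  61. ] head -3.01 F [-0.1  0.1 -0.9] w 25.3
d [ 0.2  1.  -0.3] turn -0.01
```

View pics/w15c.png

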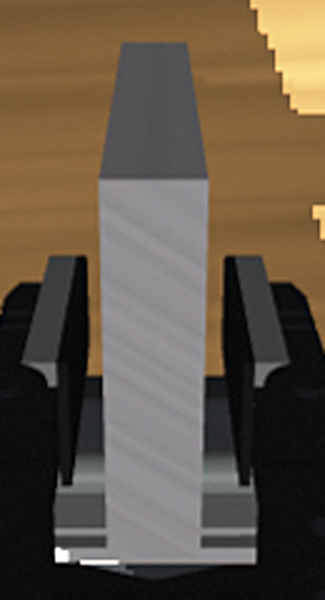

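Call:
send_rows:
  moves: [0,0,0,0,0,0,0,0,0,0,0,0,0,0,-20,0,0,0,-50,0,0,0,-85,0,0,0,-100,0,0,0,-100,0]
  hand: 1
  newtons: 40

```text
clock: 22.18
tcp_pos: [0.6567, 0.1526, 0.1623]
orientation: [-3.14, 0.083, -0.003]
contact_force: [-0.7, -0.7, -3.1]
grip_width: 0.0149
```

```bash
python3 - <<'E'
from h import *
d=delta((.5252,.138,.161),-2.9)
f=snap("wrist","w16")
for v,z in [(211.5,.1892),(157,.099)]: print(onz(f,262,v,z)*1000)
E
```

```text
t 22.18 tcp [656.7 152.6 162.3] head -3.01 F [-0.7 -0.7 -3.1] w 14.9
d [-130.5   21.5    1. ] turn -0.11
[691.33393995 151.31631168 189.2       ]
[691.19338644 151.40206429  99.        ]
```

View pics/w16.png

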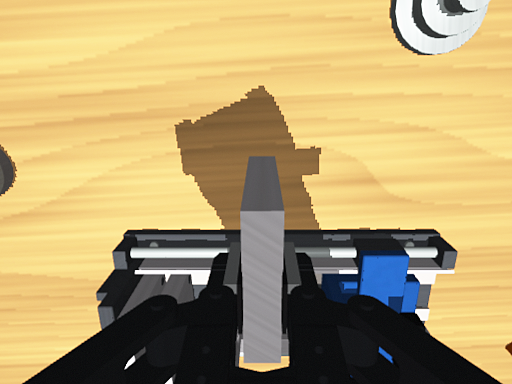

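Call:
send_rows:
  moves: [-35,10,0,0,-75,20,0,0,-110,21.5,0,0,-128,21.5,0,0,-130.5,21.5,0,-0.1,-130.5,21.5,0,-0.1,-130.5,21.5,0,-0.1]

```text
clock: 23.1
tcp_pos: [0.5256, 0.1378, 0.1607]
orientation: [3.14, -0.081, 0.0]
contact_force: [0.7, -0.1, -3.0]
grip_width: 0.0153
```

```bash
python3 - <<'E'
from h import *
d=delta((.5252,.138,.161),-2.9)
f=snap("wrist","w17");d=delta((.5252,.138,.0793),-2.9)
E
```

```text
t 23.1 tcp [525.6 137.8 160.7] head -2.94 F [ 0.7 -0.1 -3. ] w 15.3
d [-0.4 -0.2 -0.3] turn -0.04
t 23.15 tcp [525.5 137.8 160.8] head -2.94 F [ 0.  -0.5 -3. ] w 15.0
d [-0.3 -0.2 81.5] turn -0.04
```

View pics/w17.png

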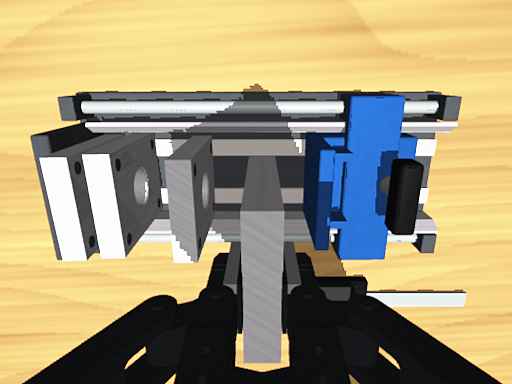

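Call:
send_rows:
  moves: [0,0,25,0,0,0,45,0,0,0,58,0,0,0,66,0,0,0,72,0,0,0,77,0,0,0,81,0,0,0,81.5,0]

```text
clock: 24.15
tcp_pos: [0.5247, 0.1379, 0.0794]
orientation: [3.141, -0.08, -0.0]
contact_force: [0.3, 0.4, -2.7]
grip_width: 0.0156
```

Call:
send_rows:
  moves: [0,0,2,0,0,0,3.5,0,0,0,5,0,0,0,5,0]

```text
clock: 24.65
tcp_pos: [0.5249, 0.138, 0.0758]
orientation: [-3.141, 0.08, -0.001]
contact_force: [-4.0, 0.9, 9.9]
grip_width: 0.0151
```

Seated. Back off the press and release.

Call:
send_rows:
  moves: [0,0,-3,0,0,0,-3,0]

```text
clock: 24.9
tcp_pos: [0.5249, 0.1379, 0.0776]
orientation: [-3.14, 0.08, -0.001]
contact_force: [-0.3, -0.1, -3.4]
grip_width: 0.0157
```

Call:
send_rows:
  moves: [0,0,0,0,0,0,0,0,0,0,0,0]
  hand: 0.7

```text
clock: 25.28
tcp_pos: [0.5249, 0.1379, 0.0775]
orientation: [-3.14, 0.08, -0.0]
contact_force: [-0.8, 0.3, -0.3]
grip_width: 0.0255
```

Call:
send_rows:
  moves: [0,0,-15,0,0,0,-45,0,0,0,-80,0,0,0,-95,0,0,0,-95,0]

```text
clock: 25.9
tcp_pos: [0.5254, 0.1381, 0.1737]
orientation: [-3.14, 0.08, -0.004]
contact_force: [-0.3, -0.4, 0.5]
grip_width: 0.0258
```

```bash
python3 - <<'E'
from h import *
g=snap("scene","s6");f=snap("wrist","w18"); d=delta((.5205,.0405,.14),-2.9)
crop(g,235,90,385,250,4,"s6c")
E
```

```text
t 26.0 tcp [524.1 137.6 171.7] head -2.91 F [-0.2 -0.1 -0.5] w 25.8
d [ 1.3 97.2 31.8] turn -0.01
```

View pics/s6c.png

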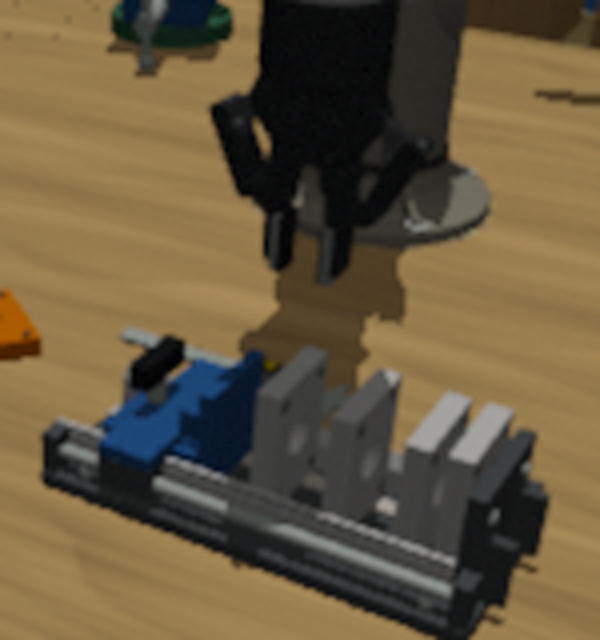

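View pics/w18.png

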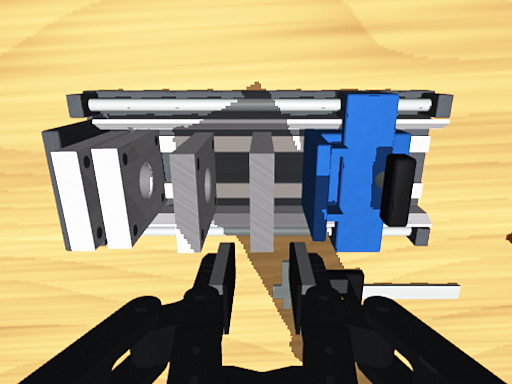

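Call:
send_rows:
  moves: [0.5,35,0,0,1,75,10,0,1,97,20,0,1,97,22,0,1,97,22,0]
  hand: 0.55

```text
clock: 26.62
tcp_pos: [0.5205, 0.0421, 0.1498]
orientation: [-3.14, 0.078, 0.002]
contact_force: [-0.1, 0.9, 0.3]
grip_width: 0.0385
```

```bash
python3 - <<'E'
from h import *
f=snap("wrist","w19"); d=delta((.5205,.0405,.062),-2.9)
for p in [(.520,.0405,.09)]:print(proj(f,p))
for du,dv in [(0,0)]: pass
crop(f,180,150,340,300,4,"w19c")
E
```

```text
t 26.68 tcp [520.8  42.5 150.2] head -2.8 F [-0.1  0.1  0.4] w 38.4
d [-0.1  2.1 88.2] turn 0.1
[265.57707003 211.16236057]
```

View pics/w19c.png

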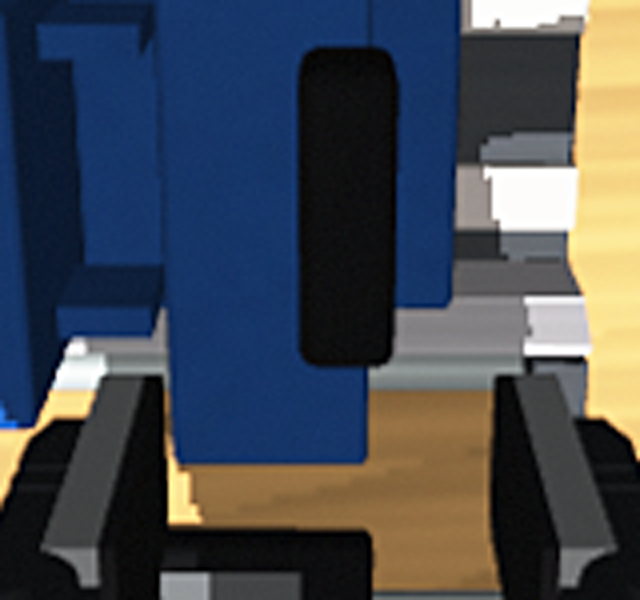

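```bash
python3 - <<'E'
from h import *
f=load("w19")
print(onz(f,267,241.3,.09)*1000, onz(f,267,174,.09)*1000,onz(f,267,162,.07)*1000)
d=delta((.5205,.0395,.062),-2.9)
E
```

```text
[498.47175692  40.55960733  90.        ] [544.68722083  38.4695439   90.        ] [547.36263537  38.07981664  70.        ]
t 26.68 tcp [520.8  42.5 150.2] head -2.8 F [-0.1  0.1  0.4] w 38.4
d [-0.1  3.1 88.2] turn 0.1
```

Call:
send_rows:
  moves: [1,1.5,30,0,1,1.5,55,0,1,1.5,72,0,1,1.5,82,0,1,1.5,86,0,1,1.5,86,0]

```text
clock: 27.42
tcp_pos: [0.522, 0.0396, 0.0648]
orientation: [-3.14, 0.08, -0.001]
contact_force: [-0.1, -0.2, 0.4]
grip_width: 0.0385
```

Call:
send_rows:
  moves: [0,0,0,0,0,0,0,0,0,0,0,0,0,0,0,0]
  hand: 1
  newtons: 60

```text
clock: 27.92
tcp_pos: [0.5222, 0.0394, 0.0653]
orientation: [-3.14, 0.08, -0.002]
contact_force: [-1.7, -0.1, 5.8]
grip_width: 0.0148
```

```bash
python3 - <<'E'
from h import *
f=snap("wrist","w20"); d=delta((.5205,.0395,.062),-2.9)
E
```

```text
t 27.98 tcp [522.2  39.4  65.3] head -2.92 F [-1.2 -0.2  5.5] w 15.1
d [-1.7  0.   3.3] turn -0.02
```

View pics/w20.png

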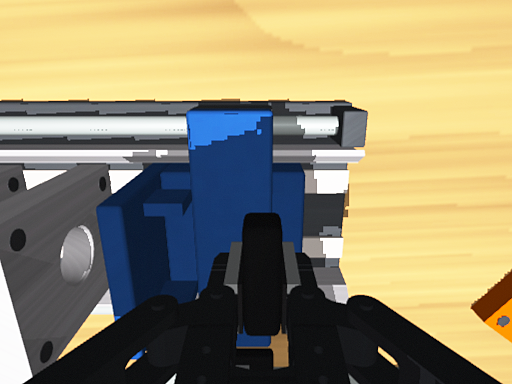

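Call:
send_rows:
  moves: [0,-2,-1,0,0,-7,-1,0,0,-12,-1,0,0,-17,-1,0,0,-22,-1,0,0,-27,-1,0,0,-32,-1,0,0,-37,-1,0]

```text
clock: 28.98
tcp_pos: [0.524, 0.0747, 0.0653]
orientation: [3.139, -0.082, 0.001]
contact_force: [2.9, -7.5, -2.3]
grip_width: 0.0149
```

Call:
send_rows:
  moves: [0,-5,0,0,0,-10,0,0,0,-15,0,0,0,-20,0,0,0,-25,0,0,0,-30,0,0,0,-35,0,0,0,-40,0,0]

```text
clock: 29.98
tcp_pos: [0.526, 0.1137, 0.0654]
orientation: [3.138, -0.083, 0.0]
contact_force: [2.1, -8.8, -1.9]
grip_width: 0.0148
```

```bash
python3 - <<'E'
from h import *
f=snap("wrist","w21"); g=snap("scene","s7"); d=delta((.529,.170,.0653),-2.9)
crop(g,235,90,385,250,4,"s7c")
E
```

```text
t 30.07 tcp [526.  114.6  65.3] head -2.98 F [ 3.  -4.6 -2.1] w 14.8
d [  0.1 -55.4  -0.1] turn -0.08
```

View pics/w21.png

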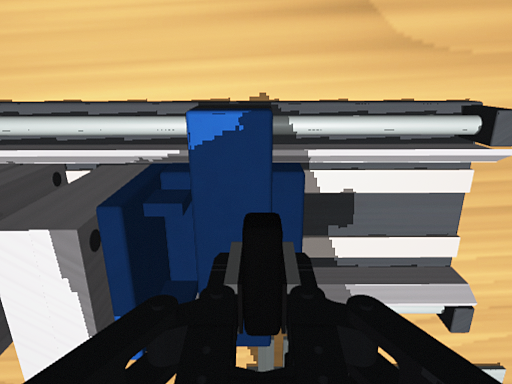

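View pics/s7c.png

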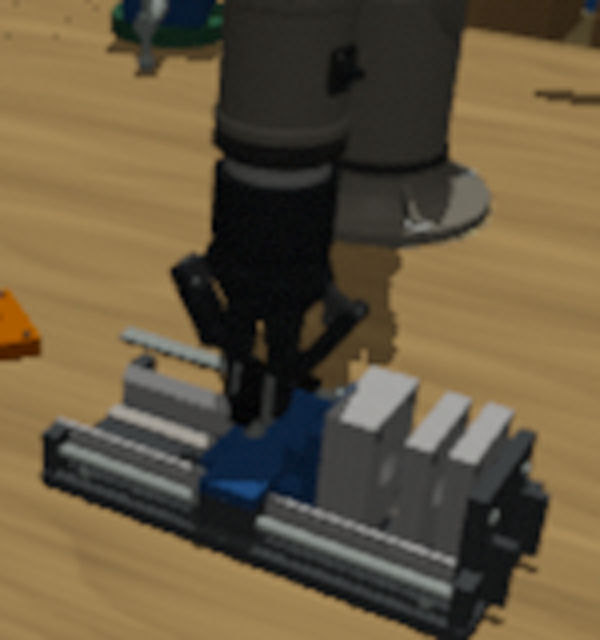

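Call:
send_rows:
  moves: [0,-5,0,0,0,-10,0,0,0,-15,0,0,0,-20,0,0,0,-25,0,0,0,-30,0,0,0,-35,0,0,0,-40,0,0]

```text
clock: 31.08
tcp_pos: [0.5276, 0.1473, 0.0653]
orientation: [3.13, -0.088, -0.004]
contact_force: [0.0, -30.4, 11.9]
grip_width: 0.0152
```

Call:
send_rows:
  moves: [0,-3,0,0,0,-6,0,0,0,-9,0,0,0,-12,0,0,0,-14,0,0,0,-16,0,0,0,-16,0,0]

```text
clock: 31.95
tcp_pos: [0.5276, 0.1473, 0.0652]
orientation: [3.111, -0.105, -0.013]
contact_force: [-3.6, -58.1, 26.2]
grip_width: 0.0149
```

```bash
python3 - <<'E'
from h import *
f=snap("wrist","w22"); g=snap("scene","s8"); d=delta((.529,.170,.0653),-2.9)
crop(g,235,90,385,250,4,"s8c")
E
```

```text
t 32.05 tcp [527.5 147.3  65.2] head -3.88 F [ -3.4 -58.9  27.4] w 14.8
d [ -0.1 -22.7  -0.8] turn -0.98
```

View pics/w22.png

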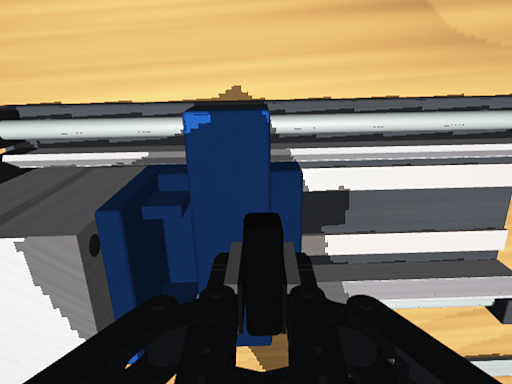

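View pics/s8c.png

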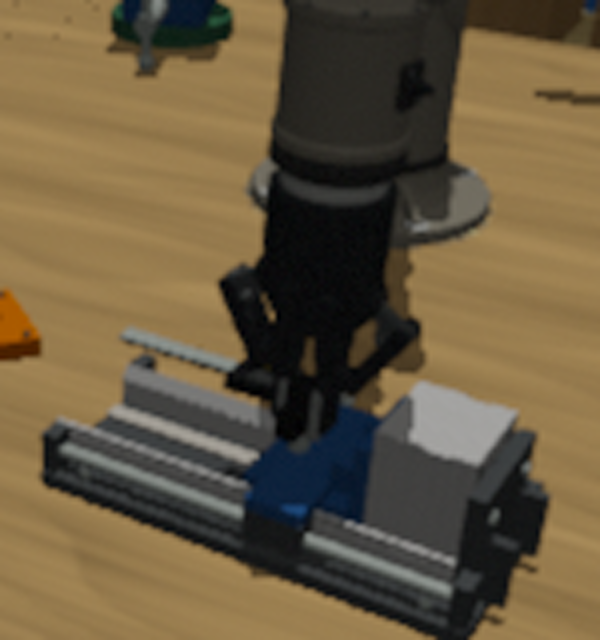

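Call:
send_rows:
  moves: [0,8,0,0,0,15,0,0,0,20,0,0,0,23,0,0,0,23,0,0]

```text
clock: 32.67
tcp_pos: [0.5277, 0.1472, 0.0653]
orientation: [3.138, -0.083, 0.0]
contact_force: [2.8, -6.5, -2.1]
grip_width: 0.0149
```

```bash
python3 - <<'E'
from h import *
d=delta((.529,.1475,.0653),-2.9)
E
```

```text
t 32.67 tcp [527.7 147.2  65.3] head -3.01 F [ 2.8 -6.5 -2.1] w 14.9
d [ 1.3 -0.4 -0. ] turn -0.11
```

Call:
send_rows:
  moves: [0,2,0,0,0,2,0,0]

```text
clock: 32.92
tcp_pos: [0.5277, 0.1471, 0.0653]
orientation: [3.141, -0.08, 0.001]
contact_force: [5.2, -2.5, -6.3]
grip_width: 0.0146
```

Call:
send_rows:
  moves: [0,0,0,0,0,0,0,0,0,0,0,0]
  hand: 0.6

```text
clock: 33.3
tcp_pos: [0.527, 0.1479, 0.0657]
orientation: [-3.14, 0.079, 0.0]
contact_force: [0.3, 0.5, -0.4]
grip_width: 0.0345
```

Call:
send_rows:
  moves: [0,0,-10,0,0,0,-30,0,0,0,-65,0,0,0,-105,0,0,0,-140,0,0,0,-140,0]

```text
clock: 34.05
tcp_pos: [0.5291, 0.148, 0.2093]
orientation: [-3.138, 0.08, -0.01]
contact_force: [-0.2, 0.6, -0.3]
grip_width: 0.034
```

```bash
python3 - <<'E'
from h import *
f=snap("wrist","w23"); g=snap("scene","s9"); d=delta((.50,-.05,.2),-2.9)
crop(g,140,110,390,260,3,"s9c")
E
```

```text
t 34.15 tcp [527.1 147.3 205.9] head -2.91 F [-0.6  0.3 -1. ] w 34.6
d [-17.  198.4   5.8] turn -0.01
```

View pics/w23.png

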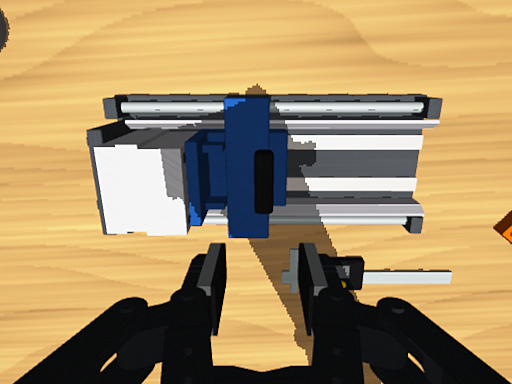

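View pics/s9c.png

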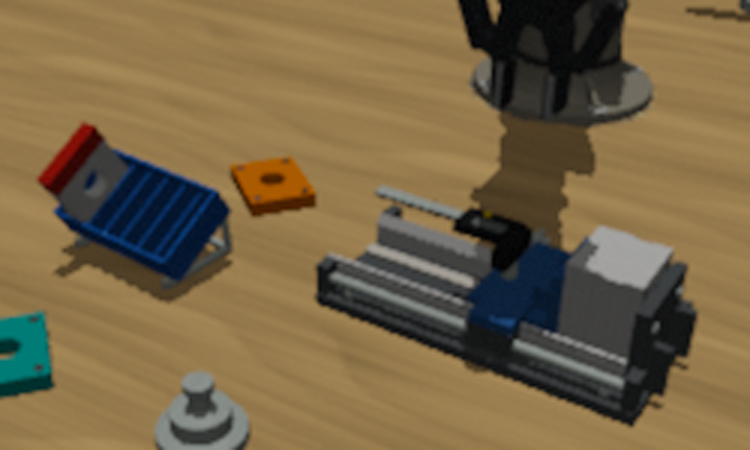

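```bash
python3 - <<'E'
from h import *
f=load("w23");crop(f,80,80,300,250,3.6,"w23c")
E
```

```text
(no output)
```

View pics/w23c.png

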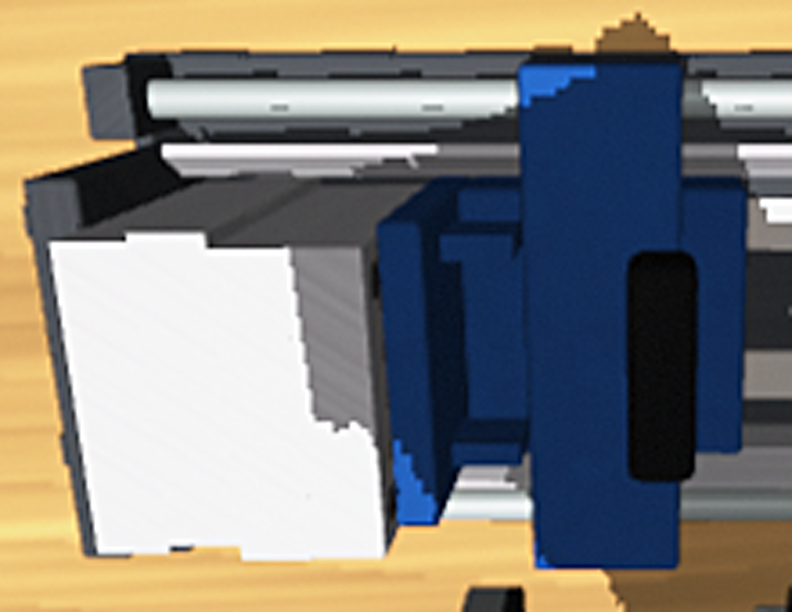

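```bash
python3 - <<'E'
from h import *
from bench import r
f=load("w23")
P=[onz(f,80+u/3.6,80+v/3.6,.105)*1000 for u,v in [(50,242),(364,245),(95,553),(386,557)]]
print(np.round(P,1).tolist(),np.linalg.norm(P[0]-P[1]),np.linalg.norm(P[2]-P[3]))
t=snap("top","t9")
print("reject/others: top-view diff in px regions")
t0=load("top0")
for n,(x0,y0,x1,y1) in dict(reject=(364,175,382,220),master=(258,125,292,158),bottle=(110,158,145,190)).items():
    print(n,np.abs(t["img"][y0:y1,x0:x1].astype(int)-t0["img"][y0:y1,x0:x1]).mean().round(2))
o=r.get_obs();print(o["clock"],o["contact_force"])
E
```

```text
[[568.3, 271.1, 105.0], [564.4, 206.9, 105.0], [498.4, 275.5, 105.0], [494.2, 210.8, 105.0]] 64.31947141291855 64.84792198447195
reject/others: top-view diff in px regions
reject 2.05
master 2.95
bottle 2.44
34.2 [-1.17166699  0.49111898 -0.18705658]
```

View pics/t9.png

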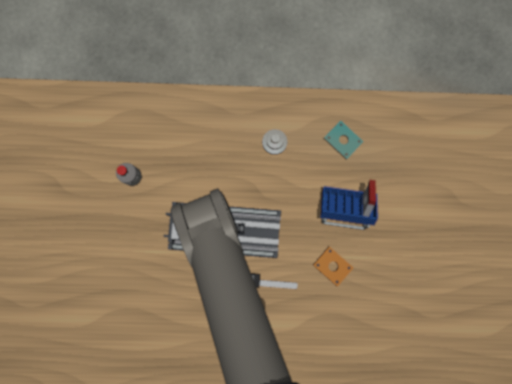

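The row's top measures 64.3 to 64.8 mm long, so the four plates are snug. The master, bottle and reject are unmoved, and the arm touches nothing.

```bash
python3 - <<'E'
from bench import r
print(r.hand_in())
E
```

```text
the job is handed in; nothing more can be done
None
```

I loaded both good plates into the magazine, slid the stop up against the row, let go and handed the job in at about 34 s of the 62 s allowed. No verdict is reported, so the result below rests on my own checks.

**What I did:** The tool can only point straight down, so each plate came out of the tray still leaning 30°. I set its lower corner on the free bench and dragged the tool back until the plate stood upright. I then gripped it again and lowered it into the channel. Last, I pinched the grip bar and slid the stop until the row was solid, eased the push off, and opened and lifted clear.

**Last checks:**
- **Row:** the pictures show four plates upright and flush between the wall and the stop. The row's top measures 64.3–64.8 mm, against 64 mm with no play.
- **Bystanders:** the reject, master and bottle look unmoved from their start in the top view. The caliper was partly hidden by the arm there, but it also looked in place in the wrist view.
- **Contact:** the arm was touching nothing, with about 1 N on the force reading.

**What went wrong or disagreed:**
- The first descent onto a tray plate pushed on something with about 7.7 N, probably a finger joint on the middle plate. I raised the grasp 10 mm and the contact went away.
- I pressed the stop further than needed, to about 59 N at the wrist, before backing off. The wrist limit is 120 N, but this push is above the 40 N allowed for the arm or gripper body. It went through the finger pads on the bar, so I expect it not to count as a body press, though I could not confirm that.
- The top and wrist cameras disagreed by about 2 mm on where the channel centre is. Both plates still seated freely.

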